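# Shut the tester's door, then hold a heat sink flush on its sloped contact plate

### The job

Push the thermal tester's front door fully shut so that its catch snaps in. Then pick up the finned heat sink and press its flat base flush against the middle of the tester's sloped contact plate, tilted to the same slope and square with the plate, and finish while holding it there: do not let go, keep gripping it by its sides and pressing it firmly on. Leave the label roll, the adapter and the mouse where they are.

Things in the scene. Friction and masses are not known exactly. Their poses are not given: they have to be found in the camera images.
- tester: thermal tester: grey metal box fixed to the bench, 130 (x, depth) x 150 (y, width) x 80 mm (height), origin at the centre of its underside, z up; its front with the door faces -x of its own frame. A fork 34 mm wide stands on its top and carries the contact plate, whose front edge stays at least 40 mm behind the box's front. Nothing else stands above the 80 mm top.
- door (a joint): opening angle of the tester's front door (rad): 0 fully shut, grows as it opens towards the robot; found between 0.35 and 0.75. It turns almost freely on an upright hinge at the tester's left (+y) edge. A spring catch inside resists from about 0.11 rad with a few newtons at the door's edge; pushed past 0.045 rad it snaps the door to 0 and keeps it there.
- door_hinge (a point): point on the door's hinge line, at half the door's height (41 mm above the bench). The axes turn with the door: the door panel, 118 wide x 62 high x 4 mm thick, runs from here along its -y; its outer face looks to its -x and lies 4 mm out; z is up. A steel pull lip 6 mm wide stands 9 mm out of the outer face, 112 mm from the hinge.
- door_push (a point): point on the door's outer face, 80 mm from the hinge line, at half height: a good place to push, square to the face
- stage_face (a point): centre of the upper face of the tester's bare aluminium contact plate, 134 mm or so above the bench. z is the face's outward normal; the plate is 60 mm along its x (up the slope, away from the robot), 44 mm along its y (level) and 8 mm thick, free at both sides so that fingers can pass down beside it by 25 mm. It leans back so that the face looks up and towards the robot, locked at a slope between 12 and 30 degrees; it does not give when pressed.
- sink_center (a point): centre (half-way up, 12.5 mm above its flat base) of the loose aluminium heat sink, 40 (x, along the fins) x 48 (y, across the fins) x 25 mm (z, fins up), about 0.11 kg, standing on its base on the bench. Grip it across its y by the two outer fins.
- label_roll: white label roll, 60 mm across, 42 mm high, origin under its centre; to be left alone
- adapter_block: small beige adapter, 62 x 34 x 16 mm, origin under its centre; to be left alone
- mouse_2: beige computer mouse, 111 x 60 x 37 mm, origin under its centre; to be left alone
Not all that is in view belongs to the job. There is more than one size of the part that bears sink_center; the job needs the middle-sized.

How it is judged:
By the outcome, as a careful person would: the job done as asked, in the order asked, and still so for the second after the job is handed in, while the arm keeps its last pose, push and grip.
It also fails if it takes over 48 s, if anything falls off the work surface, if the arm or the gripper's body presses on something with over 40 N, if the wrist force passes 120 N, or if a joint passes its speed limit or range.

### The arm

A 7-joint arm with a two-finger parallel gripper is mounted at the origin on a cart in front of the work surface, level with it; the furniture and walls round the work are solid. World frame = base frame: x ahead of the robot, y to its left, z up, the work surface at z = 0. Lengths are in m, angles in rad, forces in N, time in s.
With the tool pointing down it reaches from about 0.4 to 0.85 m from the base axis. Payload 4.5 kg.
Tool frame: the origin (TCP) lies midway between the tips of the shut fingers; the grasp point (between the pads) lies 19 mm behind it; z points along the fingers, y is the direction in which the jaws open and shut (so a half turn about z gives the same grasp; the last joint's range is limited). The gripper opens to 88 mm and grips with 3 to 60 N. Pads are 18 mm wide; open, the fingers measure 123 mm over their backs; the gripper's body (75 mm by 187 mm) begins 45 mm behind the grasp point.
Start: joints at [1.273, 0.689, -0.195, 1.565, 0.157, 0.902, -0.215], TCP at [0.204, -0.591, 0.239] pointing down, gripper open.
Joint ranges: [-3.01, 3.01], [-0.46, 2.08], [-1.47, 1.51], [0.13, 2.56], [-1, 4.14], [0.04, 2.09], [-2.66, 2.66]. Speed limits (rad/s): [2.57, 2.57, 3.14, 3.14, 3.14, 3.14, 3.14].

### API

Orientations are given as a unit quaternion [x, y, z, w].
In Python, from plant import get_state, snapshot, finish_job, find_in gives the robot as it stands.
- The arm moves only by the shell command python3 -m creep 'ROWS' [OPENING] [FORCE]. ROWS is JSON, one flat list of numbers, 6 for each row, row after row: the shift along the tool's x, y, z in mm, then the turn, a rotation vector about the tool's x, y, z in degrees. In form: [tx, ty, tz, wx, wy, wz, tx, ty, tz, wx, wy, wz, ...]. A call has 1 to 5 rows; each row shifts and turns the pose as measured when the row begins, along the tool's axes as they then stand; what a row does not reach is not made up. A row lasts 1/12 s, in which the tool goes at most 41.7 mm and 7.16 degrees, less where a joint would pass 70% of its speed; a pose out of reach is approached as far as the arm can. A call is refused whole if a number of a shift passes 41.7 or a number of a turn 7.16, either way. A call with a gripper value outside its range is refused whole. OPENING is the finger opening in mm, from 0 to 88.1, set as the call begins (- or left out, the last holds). The fingers move at their own pace and stop on an object; FORCE is the grip in N (left out, the last holds). Time passes only in rows, so rows that do not move let the fingers close. It gives the time, the measured TCP pose, the force and the opening at its end, in the units of the state.
- get_state(): the state, without advancing time (a new reading comes with each control period).
- snapshot(name): name is "side" or "top"; returns a dict with "color" (400x640x3 uint8, red, green, blue), "intrinsics" (3x3 intrinsics, pixels), "extrinsics" (4x4, takes a point from world to camera coordinates). Camera axes: x right, y down, z forward; pixel columns grow to the right and rows downward; lengths in m; the calibration is good to about 2 mm. A picture is of the moment at which its call begins. There is no depth.
- finish_job(): hands the job in, once; it reports no verdict.
Trained networks look in the newest picture that a camera, given by its name, has taken for a name from the list of things; names that differ only in an ending like _2 or _b are one class to them, and where a whole thing is asked for, a point or a joint stands for the part that bears it (a point fixed in the world has none). Each returns a list of dicts, best first, with "score" (0 to 1); they miss things now and then, are a little off and sometimes report something else, mostly with a low value. They report only what shows in the picture. A call takes as long as a camera call. They do not tell look-alikes from the thing itself.
- find_in(thing, camera): "xy" ([column, row] in pixels, amid what is visible of it).
The state is a dict: "clock": time; "q": joint angles; "qd": joint speeds; "joint_torque": joint torques, N m; "tool_pos": TCP position; "eef_rot": TCP orientation; "contact_force": force on the tool from outside, world axes, zero at the start; "moment": the same for the moment, N m; "opening": opening from 0.0 (shut) to 1.0 (fully open).
Only numpy, scipy, OpenCV 4.12 (cv2) and the standard library are available. Lean on these libraries where they do the work, as an engineer would, in place of code of your own. Each camera call takes 0.05 s, during which the arm holds its last target.

## Working session

There is one attempt and no reset: what is moved stays moved. The work goes in short steps, Python scripts to look and compute and a shell command to move; the robot and the scene stay as the last step left them, time stands still between calls to the robot, and variables do not carry over. Pictures are saved under pics/ and viewed, and the job is handed in when it is done.

```bash
ls; mkdir -p pics; python3 - <<'E'
from plant import *
import cv2,json
s=get_state();print(s)
for n in("side","top"):
    d=snapshot(n);cv2.imwrite(f"pics/{n}0.png",d["color"][...,::-1]);print(n,d["intrinsics"],d["extrinsics"])
    for t in("tester","door","door_hinge","door_push","stage_face","sink_center","label_roll","adapter_block","mouse_2"):
        print(t,[(r["xy"],round(r["score"],2)) for r in find_in(t,n)])
print(get_state()["clock"])
E
```

```text
pics
{'clock': 0.0, 'q': array([ 1.27276998,  0.68996938, -0.19452831,  1.56636483,  0.15728389,
        0.90251908, -0.21510045]), 'qd': array([-0.00077304,  0.00021033, -0.00127329, -0.00084927,  0.00026886,
        0.00142059, -0.00069281]), 'joint_torque': array([ 5.91103490e-04, -5.27551317e+01, -1.26679312e+00, -1.53427273e+01,
       -5.26854582e-02,  6.61531580e-03,  1.83748780e-04]), 'tool_pos': array([ 0.20335609, -0.5903024 ,  0.23791398]), 'eef_rot': array([ 9.86260290e-01,  1.65196149e-01, -2.13111752e-04, -9.10119263e-04]), 'contact_force': array([-0.24151468, -0.15045825, -0.523358  ]), 'moment': array([ 0.01451906,  0.02696996, -0.05881022]), 'opening': 1.0052143294282314}
side [[440.07777529   0.         323.69780208]
 [  0.         440.07777529 200.72747408]
 [  0.           0.           1.        ]] [[-0.94595757 -0.32400463  0.01361163  0.44794813]
 [-0.2325893   0.64861786 -0.72470483  0.17052168]
 [ 0.22597897 -0.68870594 -0.68892498  1.01284077]
 [ 0.          0.          0.          1.        ]]
tester [([288.5, 249.6], 0.73)]
door [([315.2, 268.7], 0.88)]
doo
[... 320 characters left out ...]
        320.58973775]
 [  0.         373.286627   196.00683812]
 [  0.           0.           1.        ]] [[-0.01775233 -0.99980703 -0.00841137  0.00735334]
 [-0.99506794  0.0184881  -0.09745761  0.49352922]
 [ 0.09759431  0.00663979 -0.99520413  1.02218513]
 [ 0.          0.          0.          1.        ]]
tester [([273.2, 182.0], 0.64)]
door [([257.0, 220.6], 0.65)]
door_hinge [([260.0, 221.3], 0.54)]
door_push [([261.3, 220.5], 0.63)]
stage_face [([266.7, 178.4], 0.94), ([375.1, 224.1], 0.64)]
sink_center [([418.4, 236.1], 0.6)]
label_roll [([349.5, 173.5], 0.82)]
adapter_block [([325.3, 217.9], 0.73), ([261.3, 221.8], 0.23)]
mouse_2 [([401.9, 172.8], 0.78), ([259.2, 222.6], 0.49)]
1.0
```

View images.

```bash
python3 - <<'E'
import cv2
a=cv2.imread("pics/side0.png")[140:310,230:430];cv2.imwrite("pics/side0c.png",cv2.resize(a,None,fx=3.5,fy=3.5,interpolation=cv2.INTER_CUBIC)[:600])
a=cv2.imread("pics/top0.png")[130:270,220:450];cv2.imwrite("pics/top0c.png",cv2.resize(a,None,fx=3.4,fy=3.4,interpolation=cv2.INTER_CUBIC))
E
```

```text
(no output)
```

View pics/side0.png

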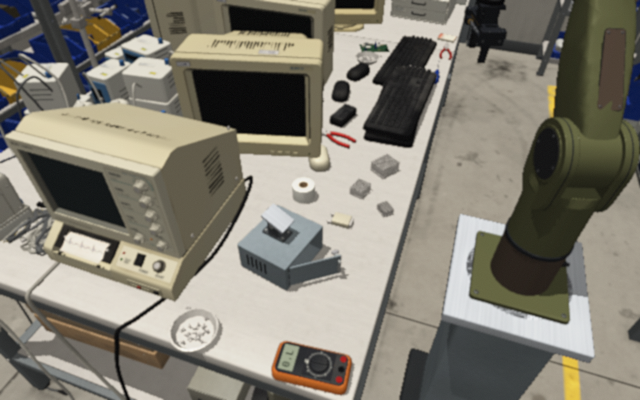

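View pics/side0c.png

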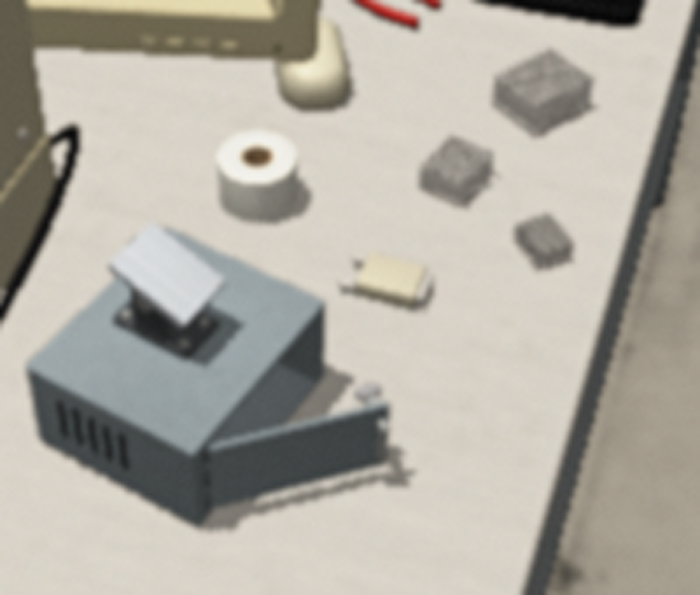

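View pics/top0.png

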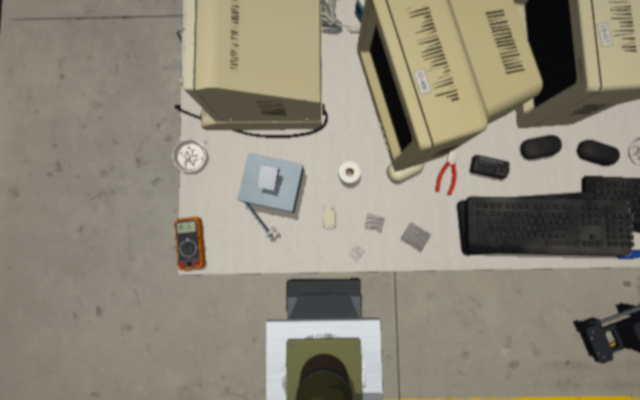

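View pics/top0c.png

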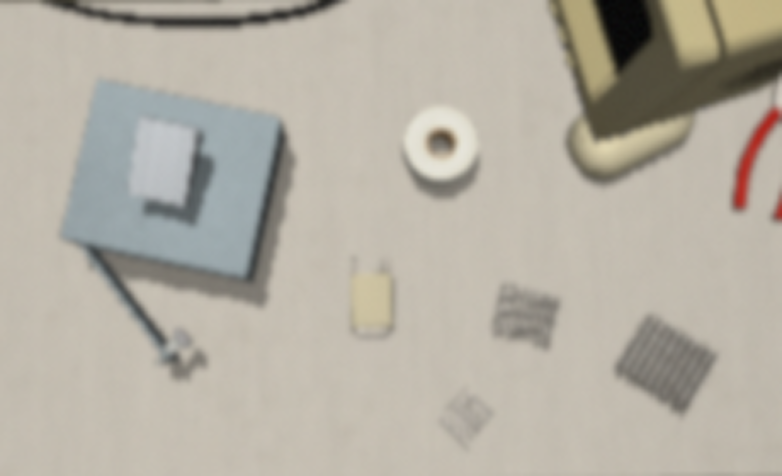

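```bash
cat > h.py <<'E'
import numpy as np,cv2
CAM={"side":(np.array([[440.07777529,0,323.69780208],[0,440.07777529,200.72747408],[0,0,1]]),np.array([[-0.94595757,-0.32400463,0.01361163,0.44794813],[-0.2325893,0.64861786,-0.72470483,0.17052168],[0.22597897,-0.68870594,-0.68892498,1.01284077],[0,0,0,1]])),
"top":(np.array([[373.286627,0,320.58973775],[0,373.286627,196.00683812],[0,0,1]]),np.array([[-0.01775233,-0.99980703,-0.00841137,0.00735334],[-0.99506794,0.0184881,-0.09745761,0.49352922],[0.09759431,0.00663979,-0.99520413,1.02218513],[0,0,0,1]]))}
def proj(c,P):
    K,E=CAM[c];P=np.atleast_2d(P);p=P@E[:3,:3].T+E[:3,3];p=p@K.T;return p[:,:2]/p[:,2:]
def onz(c,uv,z):
    K,E=CAM[c];R,t=E[:3,:3],E[:3,3];d=R.T@np.linalg.inv(K)@np.array([uv[0],uv[1],1.]);o=-R.T@t
    return o+d*(z-o[2])/d[2]
def tri(u1,u2):  # side, top
    A=[];b=[]
    for c,uv in(("side",u1),("top",u2)):
        K,E=CAM[c];R,t=E[:3,:3],E[:3,3];d=R.T@np.linalg.inv(K)@np.array([uv[0],uv[1],1.]);d/=np.linalg.norm(d);M=np.eye(3)-np.outer(d,d);A.append(M);b.append(M@(-R.T@t))
    return np.linalg.solve(A[0]+A[1],b[0]+b[1])
def crop(src,dst,x0,y0,x1,y1,f,step=10,lines=()):
    a=cv2.imread(src)[y0:y1,x0:x1];a=cv2.resize(a,None,fx=f,fy=f,interpolation=cv2.INTER_CUBIC)
    for x in range(-(-x0//step)*step,x1,step):
        X=int((x-x0+.5)*f);cv2.line(a,(X,0),(X,5),(0,0,255),1);cv2.putText(a,str(x),(X+1,14),0,.35,(0,0,255),1)
    for y in range(-(-y0//step)*step,y1,step):
        Y=int((y-y0+.5)*f);cv2.line(a,(0,Y),(5,Y),(0,0,255),1);cv2.putText(a,str(y),(6,Y+4),0,.35,(0,0,255),1)
    for L,col in lines:
        q=[(int((u-x0+.5)*f),int((v-y0+.5)*f)) for u,v in L]
        for i in range(len(q)-1): cv2.line(a,q[i],q[i+1],col,1,cv2.LINE_AA)
    cv2.imwrite(dst,a)
E
python3 - <<'E'
from h import *
print("sink", tri((359.5,188.5),(374,222.5)), onz("top",(374,222.5),.02), "small",onz("top",(357,253),.01),"big",tri((385.3,165.7),(416,236)))
print("stage",tri((278.1,219.1),(267,178.4)))
print("roll",tri((302.8,189.4),(349.5,173.5)),"adapter",tri((340.9,220.2),(327,217.9)))
crop("pics/side0.png","pics/s1.png",230,195,350,295,6)
crop("pics/top0.png","pics/t1.png",230,145,315,245,6)
crop("pics/side0.png","pics/s2.png",335,170,400,225,10,5)
crop("pics/top0.png","pics/t2.png",345,205,405,265,10,5)
E
```

```text
sink [ 0.41929377 -0.14987881  0.01241864] [ 0.41692343 -0.14933255  0.02      ] small [ 0.33293256 -0.1004976   0.01      ] big [ 0.3771096  -0.26575713  0.01592619]
stage [0.53236031 0.13331628 0.12847164]
roll [ 0.55882834 -0.08361917  0.02245475] adapter [ 0.43314682 -0.01834383  0.0116561 ]
```

View pics/s1.png

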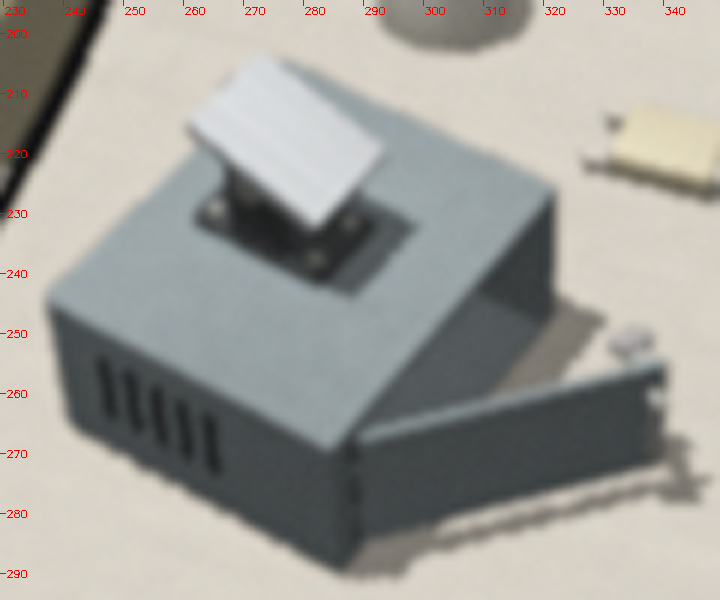

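View pics/t1.png

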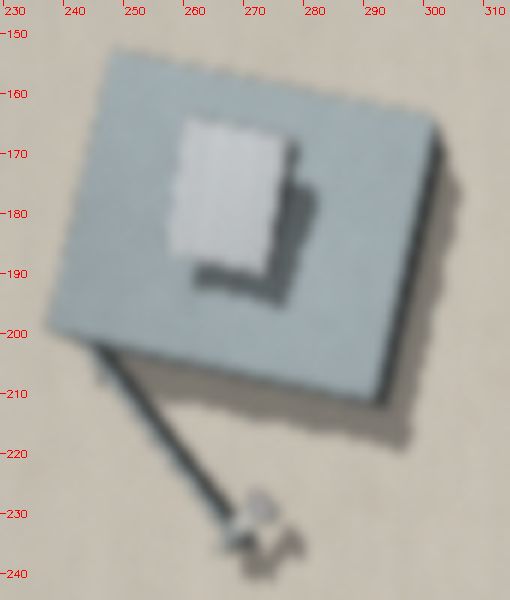

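View pics/s2.png

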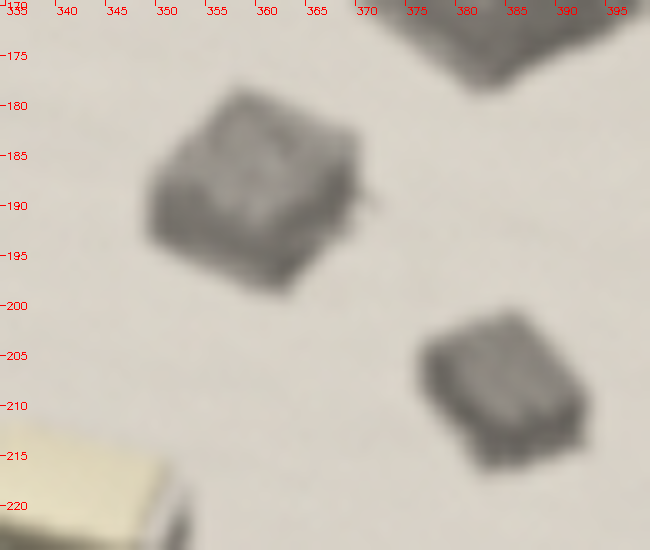

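View pics/t2.png

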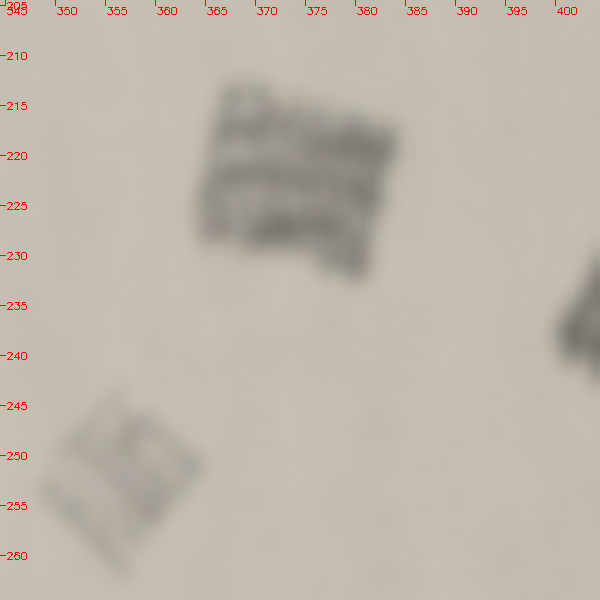

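```bash
cat > fit.py <<'E'
from h import *
from scipy.optimize import minimize
from scipy.spatial import ConvexHull
def boxpts(x,y,yaw,L,W,H):
    c,s=np.cos(yaw),np.sin(yaw)
    return np.array([[x+c*a*L/2-s*b*W/2,y+s*a*L/2+c*b*W/2,z] for a in(-1,1) for b in(-1,1) for z in(0,H)])
S=8
def sil(c,P,roi,sig):
    x0,y0,x1,y1=roi;uv=proj(c,P);h=uv[ConvexHull(uv).vertices]
    m=np.zeros(((y1-y0)*S,(x1-x0)*S),np.uint8)
    cv2.fillPoly(m,[np.round((h-[x0,y0]+.5)*S*16).astype(np.int32)],255,shift=4)
    m=cv2.resize(m.astype(np.float32)/255,(x1-x0,y1-y0),interpolation=cv2.INTER_AREA)
    return cv2.GaussianBlur(m,(0,0),sig)
def alpha(img,roi):
    x0,y0,x1,y1=roi;a=cv2.imread(img)[y0:y1,x0:x1].astype(np.float32)
    edge=np.concatenate([a[:3].reshape(-1,3),a[-3:].reshape(-1,3),a[:,:3].reshape(-1,3),a[:,-3:].reshape(-1,3)])
    d=np.linalg.norm(a-np.median(edge,0),axis=2)
    return np.clip((d-8)/25,0,1)
if __name__=="__main__":
    R={"side":(340,173,376,204),"top":(358,206,390,239)}
    A={k:alpha(f"pics/{k}0.png",R[k]) for k in R}
    for L,W in((.040,.048),):
      best=[]
      for y0 in np.radians(np.arange(-85,95,15)):
        def f(p):
            P=boxpts(p[0]/100,p[1]/100,p[2],L,W,.025)
            return sum(np.sum((A[k]-sil(k,P,R[k],.8))**2) for k in R)
        r=minimize(f,[41.9,-14.95,y0],method="Nelder-Mead",options=dict(initial_simplex=[[41.9,-14.95,y0],[42.3,-14.95,y0],[41.9,-14.5,y0],[41.9,-14.95,y0+.15]],xatol=.002,fatol=.01))
        best.append((round(r.fun,2),r.x[0]/100,r.x[1]/100,np.degrees(r.x[2])))
      for b in sorted(best)[:6]:print(b)
    b=sorted(best)[0]
    for k in R:
        P=boxpts(b[1],b[2],np.radians(b[3]),.04,.048,.025);uv=proj(k,P);h=uv[ConvexHull(uv).vertices];h=np.vstack([h,h[:1]])
        crop(f"pics/{k}0.png",f"pics/fit_{k}.png",*R[k],16,5,[(h,(0,255,0))])
    a=[cv2.imread(f"pics/fit_{k}.png") for k in R];h=max(i.shape[0] for i in a)
    cv2.imwrite("pics/fit.png",cv2.resize(np.hstack([np.pad(i,((0,h-i.shape[0]),(0,0),(0,0))) for i in a]),None,fx=.7,fy=.7))
E
python3 fit.py
```

```text
(np.float64(58.09), np.float64(0.4182293935596764), np.float64(-0.14961752789837474), np.float64(-18.216624614023647))
(np.float64(58.56), np.float64(0.41816573442095417), np.float64(-0.14958023853699626), np.float64(-18.18713761240517))
(np.float64(58.68), np.float64(0.4183557906489737), np.float64(-0.14950585900289112), np.float64(-19.193349424291338))
(np.float64(58.87), np.float64(0.4184026486289493), np.float64(-0.1494626156739144), np.float64(-17.230917624731667))
(np.float64(59.13), np.float64(0.41841672152537224), np.float64(-0.14967144005902724), np.float64(-18.771623898580245))
(np.float64(59.87), np.float64(0.41820544568538737), np.float64(-0.15043931842003627), np.float64(-19.55661434145368))
```

View pics/fit.png

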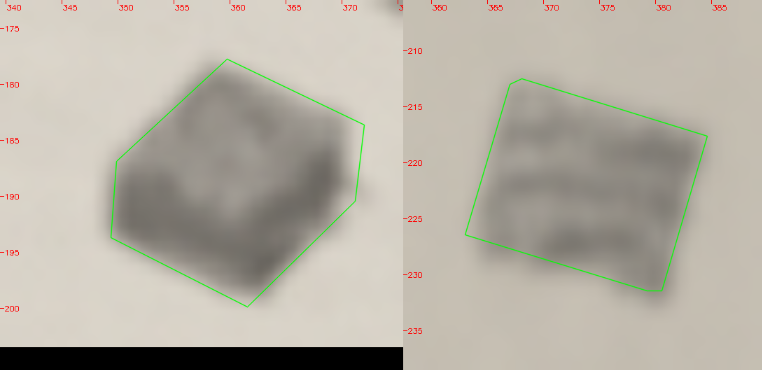

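```bash
python3 - <<'E'
from h import *
from fit import *
R={"side":(340,173,376,204),"top":(358,206,390,239)}
A={k:alpha(f"pics/{k}0.png",R[k]) for k in R}
for yd in(-30,-24,-18,-14,-10,60,66,72,78):
    def f(p):
        P=boxpts(p[0]/100,p[1]/100,np.radians(yd),.04,.048,.025)
        return [np.sum((A[k]-sil(k,P,R[k],.8))**2) for k in R]
    r=minimize(lambda p:sum(f(p)),[41.8,-14.95],method="Nelder-Mead",options=dict(initial_simplex=[[41.8,-14.95],[42.1,-14.95],[41.8,-14.6]]))
    print(yd,r.fun.round(1),np.round(f(r.x),1),r.x)
# tester fit by corners
from scipy.optimize import least_squares
obs=[("side",(-1,1,1),(285.,269.)),("side",(1,1,1),(237.5,244.)),("side",(-1,-1,1),(321.5,226.)),("side",(-1,1,0),(287,289.5)),("side",(1,1,0),(241.5,265)),
("top",(1,1,1),(248,153)),("top",(1,-1,1),(301.,164.5)),("top",(-1,-1,1),(292.5,211.5)),("top",(-1,1,1),(237.5,199))]
def res(p):
    x,y,a=p;c,s=np.cos(a),np.sin(a);o=[]
    for k,(i,j,z),uv in obs:
        P=[x+c*i*.065-s*j*.075,y+s*i*.065+c*j*.075,z*.08];o.append(proj(k,P)[0]-uv)
    return np.concatenate(o)
r=least_squares(res,[.53,.13,-.2]);print(r.x,np.degrees(r.x[2]));print(r.fun.reshape(-1,2).round(1))
# plate corners: (up/down, left/right)
oS={"UL":(261,216),"UR":(273,203.5),"DR":(293.5,219.5),"DL":(282,232.5)}
oS={"UL":(260.5,216),"UR":(272.5,203.8),"DR":(293.,219.8),"DL":(281.5,232.5)}
oT={"UL":(260,163.5),"UR":(278,167.5),"DR":(274.5,190.5),"DL":(257.,186.5)}
Pc={k:tri(oS[k],oT[k]) for k in oS}
for k in Pc: print(k,Pc[k].round(4))
def res2(p):
    x,y,z,a,s=p
    X=np.array([np.cos(a)*np.cos(s),np.sin(a)*np.cos(s),np.sin(s)]);Y=np.array([-np.sin(a),np.cos(a),0]);o=[]
    for k in oS:
        P=np.array([x,y,z])+X*.03*(1 if k[0]=="U" else -1)+Y*.022*(1 if k[1]=="L" else -1)
        o+=[proj("side",P)[0]-oS[k],proj("top",P)[0]-oT[k]]
    return np.concatenate(o)
q=least_squares(res2,[.53,.13,.134,-.2,.35]);print(q.x,np.degrees(q.x[3:]));print(q.fun.reshape(-1,2).round(1))
E
```

```text
-30 75.9 [33.9 42. ] [ 41.87778664 -14.96646233]
-24 62.7 [30.1 32.5] [ 41.85158997 -14.94429626]
-18 59.9 [31.7 28.2] [ 41.83516884 -15.01711235]
-14 59.7 [32.6 27.1] [ 41.82015705 -14.97157192]
-10 68.0 [37.2 30.8] [ 41.79461555 -14.9511776 ]
60 105.0 [43.5 61.5] [ 41.82093468 -14.88685503]
66 93.8 [39.9 53.9] [ 41.8  -14.95]
72 86.7 [36.1 50.6] [ 41.82254028 -14.85148773]
78 85.5 [37.6 47.8] [ 41.80802917 -14.87605972]
[ 0.53020039  0.13186011 -0.22902248] -13.122021323801224
[[ 0.3  0.2]
 [-0.5 -0.5]
 [ 2.  -1. ]
 [-0.   2.1]
 [-0.3  1.3]
 [ 0.3 -1. ]
 [ 1.8 -1. ]
 [-0.2 -0.6]
 [-0.3  0.1]]
UL [0.5673 0.1485 0.141 ]
UR [0.5578 0.1039 0.1395]
DR [0.5035 0.116  0.1192]
DL [0.5133 0.1602 0.1203]
[ 0.53576276  0.13220982  0.12996527 -0.22233819  0.35339445] [-12.73903991  20.24801039]
[[ 0.1 -0.2]
 [ 0.4 -0.4]
 [ 0.3 -0. ]
 [-0.5 -0.9]
 [ 1.2  0.4]
 [-0.7 -1.1]
 [ 1.   0.3]
 [-0.  -0.6]]
```

```bash
python3 - <<'E'
from h import *
x,y,a=.530,.132,np.radians(-13.)
c,s=np.cos(a),np.sin(a)
T=lambda p:np.array([x+c*p[0]-s*p[1],y+s*p[0]+c*p[1],p[2]])
print("front left corner",T((-.065,.075,.072)))
for k,uv in(("side hinge",(289,267.5)),("side tip",(339.5,255)),("top hinge",(246.5,203)),("top tip",(269.5,236)),("top tip2",(268,234))):
    print(k,onz(k.split()[0],uv,.072))
p=tri((339.5,255),(269.5,235.5));print("tip tri",p)
# hinge ~ (-.065,.062?) estimate angle for candidate hinge
for hy in(.075,.06):
    h=T((-.065,hy,.072));print("hinge",h)
    for t in(onz("side",(339.5,255),.072),onz("top",(269,235),.072)):
        d=t-h;ang=np.arctan2(d[1],d[0])-(a-np.pi/2);print(np.linalg.norm(d),ang)
# overlay
def door(th,hy):
    h=T((-.067,hy,0));yy=a-th
    dx=np.array([np.cos(yy),np.sin(yy),0]);dy=np.array([-np.sin(yy),np.cos(yy),0])
    L=[]
    for off in(0,-.004):
        q=[h+dx*off-dy*.0+[0,0,.01],h+dx*off-dy*.118+[0,0,.01],h+dx*off-dy*.118+[0,0,.072],h+dx*off+[0,0,.072],h+dx*off+[0,0,.01]]
        L.append(q)
    return L
def box(): 
    L=[]
    for z in(0,.08):L.append([T((i*.065,j*.075,z)) for i,j in((1,1),(1,-1),(-1,-1),(-1,1),(1,1))])
    return L
cx=np.array([.5358,.1322,.130]);aa=np.radians(-12.9);sl=np.radians(20.2)
X=np.array([np.cos(aa)*np.cos(sl),np.sin(aa)*np.cos(sl),np.sin(sl)]);Y=np.array([-np.sin(aa),np.cos(aa),0])
pl=[cx+X*.03*i+Y*.022*j for i,j in((1,1),(1,-1),(-1,-1),(-1,1),(1,1))]
for k,roi in(("side",(230,195,350,295)),("top",(230,145,315,245))):
    ls=[(proj(k,np.array(q)),(0,255,0)) for q in box()]+[(proj(k,np.array(pl)),(255,0,255))]
    for th,col in((.7,(0,255,255)),):
        for q in door(th,.062): ls.append((proj(k,np.array(q)),col))
    crop(f"pics/{k}0.png",f"pics/ov_{k}.png",*roi,6,10,ls)
E
```

```text
front left corner [0.48353727 0.21969957 0.072     ]
side hinge [0.48098909 0.20736954 0.072     ]
side tip [0.39059174 0.1392962  0.072     ]
top hinge [0.47378346 0.19647199 0.072     ]
top tip [0.38495309 0.13529886 0.072     ]
top tip2 [0.39029572 0.13925609 0.072     ]
tip tri [0.38874016 0.13631843 0.06890907]
hinge [0.48353727 0.21969957 0.072     ]
0.12289660565103672 -0.6307315998944203
0.12690521836491234 -0.6301071864194925
hinge [0.48016301 0.20508402 0.072     ]
0.11113527998217435 -0.7104129034273798
0.11512553000890088 -0.7069552661725211
```

View pics/ov_side.png

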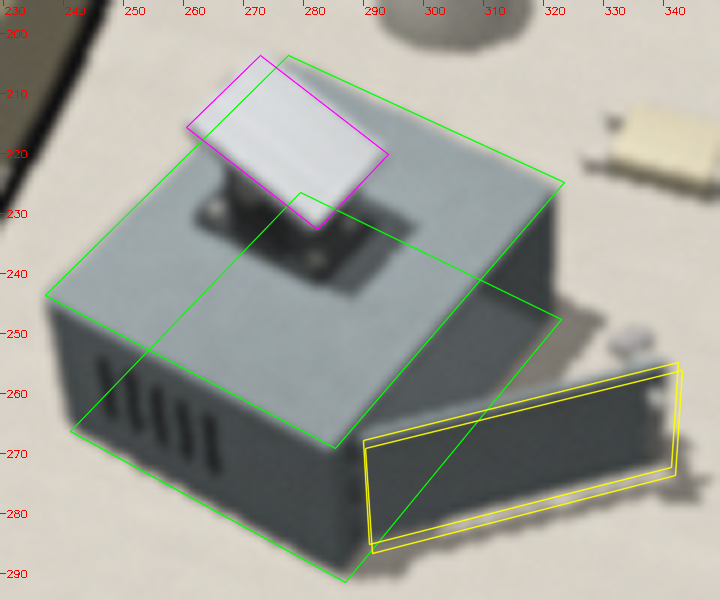

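View pics/ov_top.png

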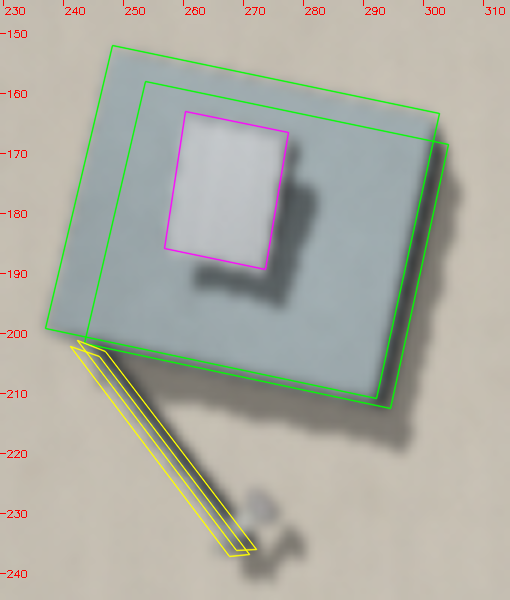

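```bash
cat > plan.py <<'E'
import sys,numpy as np
from scipy.spatial.transform import Rotation as R
from plant import get_state
# usage: plan.py N x y z yaw tilt  (mm, deg) -> N rows
def tgt(yaw,tilt): return R.from_euler("z",yaw,degrees=True)*R.from_euler("x",180,degrees=True)*R.from_euler("y",tilt,degrees=True)
if __name__=="__main__":
    n=int(sys.argv[1]);g=np.array([float(v) for v in sys.argv[2:5]]);yaw,tilt=map(float,sys.argv[5:7])
    s=get_state();p=s["tool_pos"]*1000;r=R.from_quat(s["eef_rot"])
    e=tgt(0,0)*0 if 0 else (r.inv()*tgt(yaw,tilt)).as_rotvec(degrees=True)
    print("clock",round(s["clock"],2),"p",p.round(1),"F",s["contact_force"].round(1),"op",round(s["opening"]*88.1,1),"err rot",e.round(2),"dist",np.linalg.norm(g-p).round(1))
    d=g-p;rows=[]
    for i in range(n):
        ri=r*R.from_rotvec(e*i/n,degrees=True);rows.append(np.concatenate([ri.inv().apply(d/n),e/n]).round(1))
    for q in rows:print(q.tolist())
E
python3 plan.py 10 480 -200 240 -13 0
```

```text
clock 1.0 p [ 203.6 -590.9  238.7] F [ 0.1  0.2 -0.2] op 87.9 err rot [ 0.    0.   32.01] dist 478.8
[38.9, -28.0, -0.1, 0.0, 0.0, 3.2]
[37.2, -30.1, -0.1, 0.0, 0.0, 3.2]
[35.5, -32.1, -0.1, 0.0, 0.0, 3.2]
[33.7, -34.0, -0.1, 0.0, 0.0, 3.2]
[31.7, -35.9, -0.1, 0.0, 0.0, 3.2]
[29.7, -37.6, -0.1, 0.0, 0.0, 3.2]
[27.5, -39.2, -0.1, 0.0, 0.0, 3.2]
[25.3, -40.7, -0.1, 0.0, 0.0, 3.2]
[23.0, -42.0, -0.1, 0.0, 0.0, 3.2]
[20.6, -43.2, -0.1, 0.0, 0.0, 3.2]
```

Look-alikes for the heat sink in the top view are small (357,253), middle (374,223) and large (416,236). I choose the middle one: its silhouette in the close crop fits 40 x 48 mm, at yaw about -16°. The door is open by about 0.69 rad. Its face looks left, so I'll go round to that side with the fingers shut.

```bash
python3 -m creep '[33,-24,0,0,0,3.2, 32,-26,0,0,0,3.2, 31,-27,0,0,0,3.2, 30,-28,0,0,0,3.2, 29,-29,0,0,0,3.2]' 0 20 && python3 plan.py 8 480 -200 240 -13 0
```

```text
clock: 1.42
tool_pos: [0.3207, -0.433, 0.237]
eef_rot: [1.0, 0.008, -0.002, 0.004]
contact_force: [0.2, 0.2, -0.2]
opening: 0.646
clock 1.42 p [ 320.7 -433.   237. ] F [ 0.2  0.2 -0.2] op 56.9 err rot [ 0.54  0.16 13.95] dist 282.3
[20.4, -28.8, -0.7, 0.1, 0.0, 1.7]
[19.5, -29.4, -0.7, 0.1, 0.0, 1.7]
[18.6, -30.0, -0.6, 0.1, 0.0, 1.7]
[17.7, -30.5, -0.6, 0.1, 0.0, 1.7]
[16.7, -31.1, -0.5, 0.1, 0.0, 1.7]
[15.8, -31.6, -0.5, 0.1, 0.0, 1.7]
[14.8, -32.0, -0.5, 0.1, 0.0, 1.7]
[13.8, -32.5, -0.4, 0.1, 0.0, 1.7]
```

```bash
python3 -m creep '[22,-32,0,0,0,2.8, 21,-33,0,0,0,2.8, 20,-33,0,0,0,2.8, 19,-34,0,0,0,2.8, 18,-35,0,0,0,2.8]' && python3 -m creep '[8,-40,0,0,0,0, 6,-40,0,0,0,0, 4,-40,0,0,0,0, 0,-40,0,0,0,0, -5,-40,0,0,0,0]' && python3 plan.py 7 393 194 200 -13 0
```

```text
clock: 1.83
tool_pos: [0.4403, -0.2671, 0.2362]
eef_rot: [0.993, -0.12, 0.0, 0.005]
contact_force: [0.5, 0.2, -0.2]
opening: 0.269
clock: 2.25
tool_pos: [0.5081, -0.0709, 0.2352]
eef_rot: [0.993, -0.121, 0.005, 0.006]
contact_force: [1.2, -0.2, -0.6]
opening: 0.006
clock 2.25 p [508.1 -70.9 235.2] F [ 1.2 -0.2 -0.6] op 0.5 err rot [ 0.59 -0.63 -0.95] dist 290.9
[-25.1, -32.8, 4.4, 0.1, -0.1, -0.1]
[-25.0, -32.9, 4.5, 0.1, -0.1, -0.1]
[-25.0, -32.9, 4.6, 0.1, -0.1, -0.1]
[-24.9, -33.0, 4.7, 0.1, -0.1, -0.1]
[-24.8, -33.0, 4.8, 0.1, -0.1, -0.1]
[-24.7, -33.1, 4.9, 0.1, -0.1, -0.1]
[-24.6, -33.1, 4.9, 0.1, -0.1, -0.1]
```

```bash
python3 -m creep '[-25,-33,0,0,0,0, -25,-33,0,0,0,0, -25,-33,0,0,0,0, -25,-33,0,0,0,0, -25,-33,0,0,0,0]' && python3 plan.py 4 393 196 120 -13 0
```

```text
clock: 2.67
tool_pos: [0.4321, 0.1236, 0.2327]
eef_rot: [0.993, -0.12, 0.01, 0.004]
contact_force: [-0.4, 0.7, 0.4]
opening: 0.007
clock 2.67 p [432.1 123.6 232.7] F [-0.4  0.7  0.4] op 0.6 err rot [ 0.27 -1.19 -0.73] dist 139.6
[-14.4, -15.4, 27.8, 0.1, -0.3, -0.2]
[-14.2, -15.4, 27.9, 0.1, -0.3, -0.2]
[-14.0, -15.4, 28.0, 0.1, -0.3, -0.2]
[-13.8, -15.4, 28.1, 0.1, -0.3, -0.2]
```

```bash
python3 -m creep '[-17,-18,15,0,-0.3,0, -17,-18,20,0,-0.3,0, -17,-18,25,0,-0.3,0, -8,-8,35,0,-0.2,0, 0,0,38,0,0,0]' && python3 plan.py 3 393 196 48 -13 0
```

```text
clock: 3.08
tool_pos: [0.3911, 0.2163, 0.1019]
eef_rot: [0.994, -0.11, 0.008, -0.008]
contact_force: [-0.0, 0.1, -0.3]
opening: 0.007
clock 3.08 p [391.1 216.3 101.9] F [-0.   0.1 -0.3] op 0.7 err rot [-0.99 -0.87  0.33] dist 57.7
[1.8, 6.8, 17.9, -0.3, -0.3, 0.1]
[1.9, 6.7, 17.9, -0.3, -0.3, 0.1]
[2.0, 6.6, 18.0, -0.3, -0.3, 0.1]
```

```bash
python3 -m creep '[0,3,18,-0.3,-0.3,0, 0,4,18,-0.3,-0.3,0, 2,5,17,-0.3,-0.3,0, 0,0,0,0,0,0]' && python3 plan.py 3 393 196 48 -13 0; python3 - <<'E'
from plant import *
import cv2
from h import crop
for k,roi in(("side",(230,170,370,295)),):
    cv2.imwrite(f"pics/{k}1.png",snapshot(k)["color"][...,::-1]);crop(f"pics/{k}1.png",f"pics/{k}1c.png",*roi,5)
E
```

```text
clock: 3.42
tool_pos: [0.388, 0.2075, 0.0413]
eef_rot: [0.994, -0.107, -0.005, 0.001]
contact_force: [-0.2, -0.4, 0.8]
opening: 0.007
clock 3.42 p [388.  207.5  41.3] F [-0.2 -0.4  0.8] op 0.6 err rot [0.17 0.57 0.76] dist 14.2
[2.4, 3.4, -2.2, 0.1, 0.2, 0.3]
[2.4, 3.4, -2.2, 0.1, 0.2, 0.3]
[2.5, 3.4, -2.2, 0.1, 0.2, 0.3]
```

View pics/side1c.png

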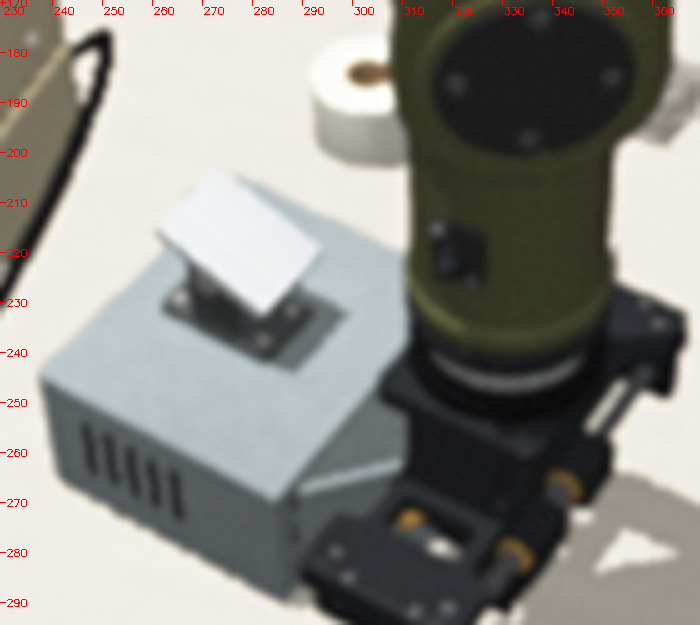

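```bash
python3 - <<'E'
import numpy as np
a=np.radians(-13);c,s=np.cos(a),np.sin(a)
for th in(.8,.7,.6,.5,.4,.3,.2,.1,.05,0,-.03):
    u=np.array([-np.sin(th),-np.cos(th)]);n=np.array([-np.cos(th),np.sin(th)])
    p=np.array([-.066,.062])+.085*u+.004*n-[.009,-.0175]
    print(th,"tester",p.round(4),"world",np.round([.530+c*p[0]-s*p[1],.132+s*p[0]+c*p[1]],4))
E
```

```text
0.8 tester [-0.1388  0.0231] world [0.4    0.1858]
0.7 tester [-0.1328  0.0171] world [0.4044 0.1785]
0.6 tester [-0.1263  0.0116] world [0.4096 0.1717]
0.5 tester [-0.1193  0.0068] world [0.4153 0.1655]
0.4 tester [-0.1118  0.0028] world [0.4217 0.1598]
0.3 tester [-0.1039 -0.0005] world [0.4286 0.1549]
0.2 tester [-0.0958 -0.003 ] world [0.436  0.1506]
0.1 tester [-0.0875 -0.0047] world [0.4437 0.1471]
0.05 tester [-0.0832 -0.0052] world [0.4477 0.1457]
0 tester [-0.079  -0.0055] world [0.4518 0.1444]
-0.03 tester [-0.0764 -0.0056] world [0.4543 0.1438]
```

```bash
python3 -m creep '[11,12.5,0,0,0,0, 11,12.5,0,0,0,0.5, 6.5,5.5,0,0,0,0.5, 7,5,0,0,0,0, 7.5,4,0,0,0,0]' && python3 plan.py 3 421.7 159.8 41 -13 0;  python3 -m creep '[8,3.3,0,0,0,0, 8,2.5,0,0,0,0]'; python3 plan.py 3 436 150.6 41 -13 0
```

```text
clock: 3.88
tool_pos: [0.4249, 0.164, 0.046]
eef_rot: [0.994, -0.112, -0.001, -0.004]
contact_force: [-0.7, 0.9, -0.5]
opening: 0.006
clock 3.88 p [424.9 164.   46. ] F [-0.7  0.9 -0.5] op 0.5 err rot [-0.46  0.11  0.09] dist 7.3
[-0.7, 1.6, 1.6, -0.2, 0.0, 0.0]
[-0.7, 1.6, 1.7, -0.2, 0.0, 0.0]
[-0.7, 1.6, 1.7, -0.2, 0.0, 0.0]
clock: 4.05
tool_pos: [0.4408, 0.1545, 0.0471]
eef_rot: [0.994, -0.112, 0.0, -0.005]
contact_force: [0.1, -0.3, -0.3]
opening: 0.003
clock 4.05 p [440.8 154.5  47.1] F [ 0.1 -0.3 -0.3] op 0.3 err rot [-0.54  0.04  0.12] dist 8.6
[-1.3, 1.6, 2.0, -0.2, 0.0, 0.0]
[-1.3, 1.6, 2.0, -0.2, 0.0, 0.0]
[-1.3, 1.6, 2.0, -0.2, 0.0, 0.0]
```

```bash
python3 -m creep '[4,3,2,0,0,0, 4,2,1,0,0,0]'; python3 -m creep '[4,0,0,0,0,0]';python3 -m creep '[3,0,0,0,0,0]'; python3 plan.py 1 452 144 41 -13 0;python3 - <<'E'
from plant import *
import cv2
from h import crop
for k,roi in(("side",(230,170,370,295)),("top",(200,130,320,250))):
    cv2.imwrite(f"pics/{k}2.png",snapshot(k)["color"][...,::-1]);crop(f"pics/{k}2.png",f"pics/{k}2c.png",*roi,4)
E
```

```text
clock: 4.22
tool_pos: [0.4467, 0.1494, 0.0446]
eef_rot: [0.994, -0.111, -0.001, -0.006]
contact_force: [-11.4, 8.2, 8.7]
opening: 0.005
clock: 4.3
tool_pos: [0.4475, 0.1491, 0.0445]
eef_rot: [0.994, -0.11, -0.005, -0.006]
contact_force: [-7.7, 1.8, 6.0]
opening: 0.001
clock: 4.38
tool_pos: [0.4474, 0.149, 0.0444]
eef_rot: [0.994, -0.109, -0.008, -0.005]
contact_force: [-4.8, 3.0, 5.8]
opening: 0.007
clock 4.38 p [447.4 149.   44.4] F [-4.8  3.   5.8] op 0.7 err rot [-0.52  0.96  0.5 ] dist 7.6
[5.6, 3.9, 3.3, -0.5, 1.0, 0.5]
```

View pics/side2c.png

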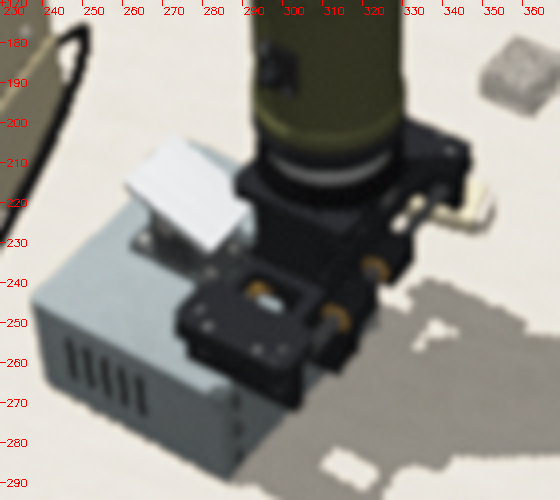

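View pics/top2c.png

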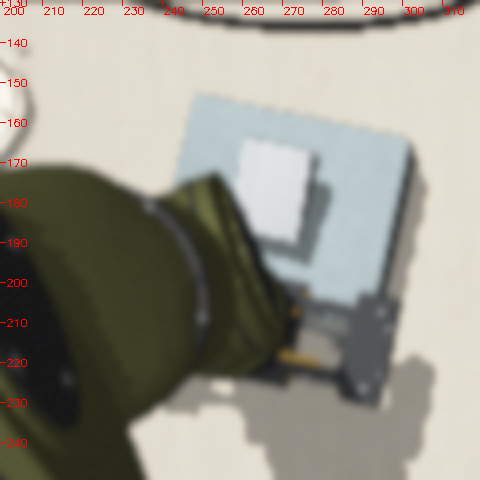

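```bash
python3 -m creep '[8,2,0,0,0.5,0.3]';python3 -m creep '[10,0,0,0,0,0]'; python3 plan.py 1 452 144 41 -13 0
```

```text
clock: 4.57
tool_pos: [0.4511, 0.1471, 0.0441]
eef_rot: [0.994, -0.11, -0.007, -0.005]
contact_force: [-3.2, 2.3, 1.6]
opening: 0.005
clock: 4.65
tool_pos: [0.4529, 0.1461, 0.0437]
eef_rot: [0.994, -0.107, -0.014, -0.004]
contact_force: [-22.5, 7.5, 19.3]
opening: 0.002
clock 4.65 p [452.9 146.1  43.7] F [-22.5   7.5  19.3] op 0.2 err rot [-0.28  1.68  0.68] dist 3.6
[-0.4, 2.3, 2.7, -0.3, 1.7, 0.7]
```

```bash
python3 -m creep '[-12,0,-3,0,0.5,0, -12,0,-10,0,0.5,0, 0,5,-35,0,0.3,0, 0,15,-40,0,0.3,0, 0,35,-30,0,0,0]' 80 && python3 -m creep '[0,40,-5,0,0,0.7, -1,40,0,0,0,0.7, 0,40,0,0,0,0.7]' && python3 plan.py 5 418 -149.5 130 -16 0;python3 - <<'E'
from plant import *
import cv2
from h import crop
for k,roi in(("side",(230,170,370,295)),("top",(200,130,320,250))):
    cv2.imwrite(f"pics/{k}3.png",snapshot(k)["color"][...,::-1]);crop(f"pics/{k}3.png",f"pics/{k}3c.png",*roi,4)
E
```

```text
clock: 5.07
tool_pos: [0.4157, 0.1056, 0.1576]
eef_rot: [0.995, -0.099, -0.007, -0.003]
contact_force: [0.5, -1.0, 0.3]
opening: 0.362
clock: 5.32
tool_pos: [0.3949, -0.0113, 0.1675]
eef_rot: [0.994, -0.112, 0.001, -0.006]
contact_force: [1.0, -0.8, 0.1]
opening: 0.59
clock 5.32 p [394.9 -11.3 167.5] F [ 1.  -0.8  0.1] op 52.0 err rot [-0.71 -0.04  3.14] dist 145.1
[10.6, 26.0, 7.2, -0.1, -0.0, 0.6]
[10.9, 25.9, 7.3, -0.1, -0.0, 0.6]
[11.2, 25.7, 7.3, -0.1, -0.0, 0.6]
[11.5, 25.6, 7.4, -0.1, -0.0, 0.6]
[11.8, 25.4, 7.4, -0.1, -0.0, 0.6]
```

View pics/side3c.png

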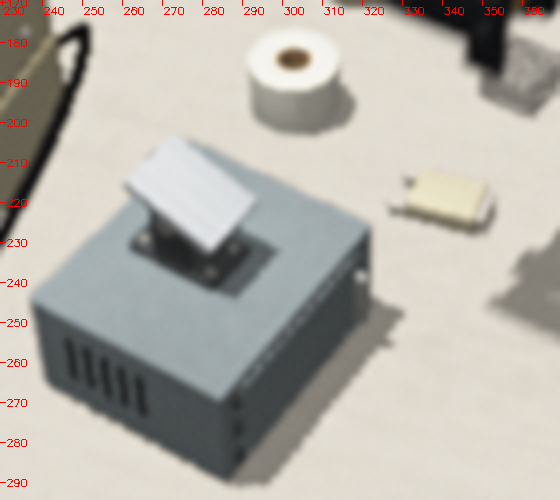

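View pics/top3c.png

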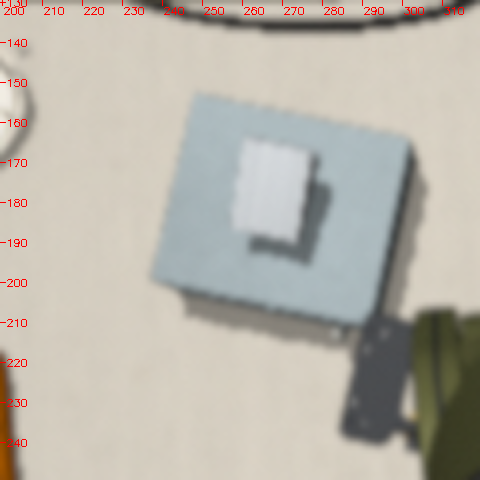

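The pictures show the door shut flush with the tester front: in the side view its edge runs (283,275) to (317,230), and no gap is visible. Next I go above the sink.

```bash
python3 -m creep '[10.6,26,7,0,0,0.6, 11,26,7,0,0,0.6, 11,26,7,0,0,0.6, 11.5,25.6,7.4,0,0,0.6, 12,25.4,7.4,0,0,0.6]' 88 && python3 -m creep '[0,0,0,0,0,0]'; python3 plan.py 3 418 -149.5 60 -16 0
```

```text
clock: 5.83
tool_pos: [0.4175, -0.1553, 0.1295]
eef_rot: [0.99, -0.14, 0.001, -0.006]
contact_force: [0.1, 0.4, -0.2]
opening: 0.995
clock: 5.92
tool_pos: [0.4185, -0.1608, 0.1284]
eef_rot: [0.99, -0.144, 0.002, -0.005]
contact_force: [0.7, 0.4, 0.4]
opening: 0.997
clock 5.92 p [ 418.5 -160.8  128.4] F [0.7 0.4 0.4] op 87.8 err rot [-0.58 -0.14 -0.55] dist 69.4
[-1.3, -3.3, 22.8, -0.2, -0.0, -0.2]
[-1.2, -3.4, 22.8, -0.2, -0.0, -0.2]
[-1.2, -3.5, 22.8, -0.2, -0.0, -0.2]
```

```bash
python3 -m creep '[-1.2,-3.5,23,-0.2,0,-0.2, -1.2,-3.5,23,-0.2,0,-0.2, -1.2,-3.5,20,-0.2,0,-0.2, 0,0,0,0,0,0]'; python3 plan.py 2 418 -149.5 30 -16 0;python3 - <<'E'
from plant import *
import cv2
from h import crop
for k,roi in(("side",(310,130,430,230)),):
    cv2.imwrite(f"pics/{k}4.png",snapshot(k)["color"][...,::-1]);crop(f"pics/{k}4.png",f"pics/{k}4c.png",*roi,6)
E
```

```text
clock: 6.25
tool_pos: [0.4228, -0.15, 0.0604]
eef_rot: [0.99, -0.14, 0.005, 0.001]
contact_force: [-0.2, 0.8, 0.5]
opening: 1.003
clock 6.25 p [ 422.8 -150.    60.4] F [-0.2  0.8  0.5] op 88.3 err rot [-0.01 -0.56 -0.1 ] dist 30.7
[-2.5, 0.4, 15.2, -0.0, -0.3, -0.0]
[-2.4, 0.4, 15.2, -0.0, -0.3, -0.0]
```

View pics/side4c.png

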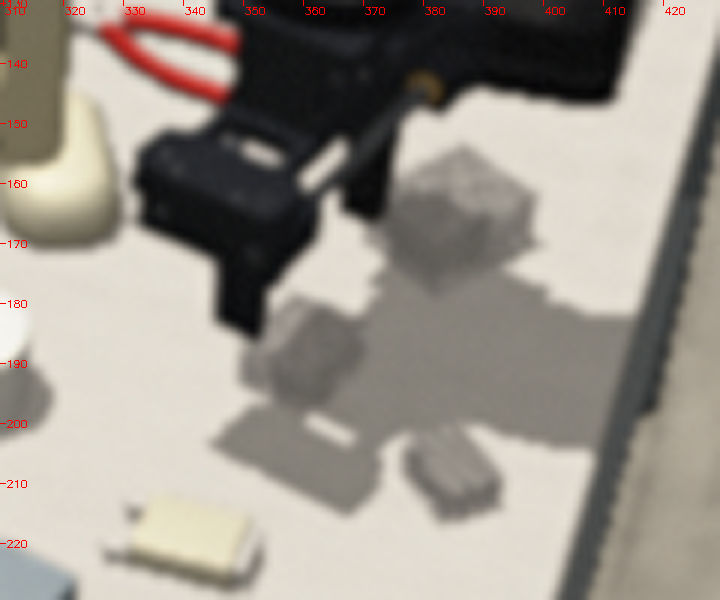

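```bash
python3 - <<'E'
from h import *
u=np.array([.276,.961,0]);v=np.array([.961,-.276,0])
for z in(.06,.004):
    c=np.array([.4228,-.15,z]) if z>.05 else np.array([.418,-.1495,z])
    print(z,proj("side",[c,c+.044*u,c+.0615*u,c-.044*u,c-.0615*u]).round(1).tolist())
c=np.array([.418,-.1495,.02]); cn=[c-.0615*u+v*t for t in(-.009,.009)]
print(cn,proj("side",cn),proj("top",cn))
E
```

```text
0.06 [[360.3, 174.9], [351.5, 183.8], [347.9, 187.4], [368.8, 166.5], [372.0, 163.2]]
0.004 [[360.5, 191.0], [352.0, 200.0], [348.4, 203.7], [368.7, 182.5], [371.9, 179.2]]
[array([ 0.392377 , -0.2061175,  0.02     ]), array([ 0.409675 , -0.2110855,  0.02     ])] [[375.17193607 176.06013989]
 [369.61822822 173.6286176 ]] [[394.69244757 230.96725364]
 [396.24582103 224.70569236]]
```

```bash
python3 -m creep '[-3,0,14,0,-0.3,0, -2,0,14,0,-0.3,0, 0,0,10,0,0,0, 0,0,0,0,0,0]' 74; python3 plan.py 2 418 -149.5 4 -16 0
```

```text
clock: 6.63
tool_pos: [0.4255, -0.1497, 0.0306]
eef_rot: [0.99, -0.138, -0.002, -0.0]
contact_force: [1.1, -0.5, -0.1]
opening: 0.844
clock 6.63 p [ 425.5 -149.7   30.6] F [ 1.1 -0.5 -0.1] op 74.4 err rot [-0.01  0.26  0.08] dist 27.6
[-3.6, 0.9, 13.3, -0.0, 0.1, 0.0]
[-3.6, 0.9, 13.3, -0.0, 0.1, 0.0]
```

```bash
python3 -m creep '[-6,0.5,12,0,0,0, -3,0,10,0,0,0, 0,0,0,0,0,0]'; python3 plan.py 2 418 -149.5 4 -16 0
```

```text
clock: 6.88
tool_pos: [0.4245, -0.1505, 0.0253]
eef_rot: [0.99, -0.138, -0.003, 0.001]
contact_force: [0.1, 0.2, 0.8]
opening: 0.837
clock 6.88 p [ 424.5 -150.5   25.3] F [0.1 0.2 0.8] op 73.8 err rot [0.14 0.37 0.09] dist 22.3
[-3.2, 0.4, 10.7, 0.1, 0.2, 0.0]
[-3.2, 0.4, 10.7, 0.1, 0.2, 0.0]
```

```bash
python3 -c "
from plant import get_state;print(get_state()['q'].round(2))"; python3 -m creep '[-7,0.5,10,0,0.3,0, -7,0.5,9,0,0.3,0, -3,0,5,0,0,0]'; python3 plan.py 2 418 -149.5 4 -16 0
```

```text
[ 0.26  0.9  -0.04  2.22  0.81  0.05 -2.42]
clock: 7.13
tool_pos: [0.4222, -0.1522, 0.0166]
eef_rot: [0.99, -0.138, -0.007, 0.0]
contact_force: [-0.1, -0.3, -0.9]
opening: 0.841
clock 7.13 p [ 422.2 -152.2   16.6] F [-0.1 -0.3 -0.9] op 74.1 err rot [0.15 0.78 0.1 ] dist 13.6
[-2.3, -0.8, 6.3, 0.1, 0.4, 0.1]
[-2.4, -0.7, 6.3, 0.1, 0.4, 0.1]
```

```bash
cat > fk.py <<'E'
import numpy as np,itertools
from scipy.spatial.transform import Rotation as R
from scipy.optimize import least_squares
def fk(q,p,sg):
    h,L1,L2,L3,a,b,o1,o7,r0=p;s1,s3,s5,s7=sg
    z=lambda t:R.from_rotvec([0,0,t]);y=lambda t:R.from_rotvec([0,t,0])
    r=z(s1*q[0]+o1);x=np.array([0,0,h])+r.apply([r0,0,0])
    r=r*y(q[1])*z(s3*q[2]);x=x+r.apply([a,0,L1])
    r=r*y(q[3]);x=x+r.apply([b,0,L2]);r=r*z(s5*q[4])*y(q[5]);r=r*z(s7*q[6]+o7);x=x+r.apply([0,0,L3])
    return x,r
E
python3 - <<'E'
from fk import *
from plant import get_state
s=get_state()
D=[(np.array([1.27276998,0.68996938,-0.19452831,1.56636483,0.15728389,0.90251908,-0.21510045]),np.array([0.20335609,-0.5903024,0.23791398]),R.from_quat([9.86260290e-01,1.65196149e-01,-2.13111752e-04,-9.10119263e-04])),
(s["q"],s["tool_pos"],R.from_quat(s["eef_rot"]))]
print(s["q"].round(3))
import pickle;pickle.dump([(q,x,r.as_quat()) for q,x,r in D],open("D.pkl","wb"))
for sg in itertools.product((-1,1),repeat=4):
    best=None
    for o7 in(0,1.57,3.14,-1.57):
        f=lambda p:np.concatenate([np.concatenate([(fk(q,p,sg)[0]-x)*3,(fk(q,p,sg)[1].inv()*r).as_rotvec()]) for q,x,r in D]+[(p-[.3,.55,.3,.25,.0,.0,0,o7,0])*.01])
        r=least_squares(f,[.3,.55,.3,.25,0,0,0,o7,0]);
        if best is None or r.cost<best.cost:best=r
    print(sg,round(best.cost,5),best.x.round(3))
E
```

```text
[ 0.27   0.92  -0.045  2.213  1.04   0.044 -2.646]
(-1, -1, -1, -1) 1e-05 [ 0.334  0.579  0.294  0.224  0.188  0.023 -0.116  1.455 -0.101]
(-1, -1, -1, 1) 0.50478 [ 0.335  0.571  0.293  0.22   0.19   0.022 -0.116  1.174 -0.099]
(-1, -1, 1, -1) 0.91812 [ 0.032  0.691  0.304 -0.03   0.2    0.054 -0.112  0.319 -0.171]
(-1, -1, 1, 1) 2.24484 [ 5.400e-02  6.650e-01  3.090e-01 -3.000e-03  1.690e-01  4.500e-02
 -1.140e-01  3.184e+00 -1.400e-01]
(-1, 1, -1, -1) 0.04782 [-0.625  0.322  0.357 -0.658 -0.184 -0.108 -0.168  1.224  0.181]
(-1, 1, -1, 1) 0.37674 [-0.633  0.331  0.355 -0.667 -0.174 -0.105 -0.169  0.941  0.171]
(-1, 1, 1, -1) 0.67049 [-0.002  0.385  0.606  0.523 -1.149 -0.162 -0.136  0.118  0.678]
(-1, 1, 1, 1) 2.33869 [-0.003  0.393  0.607  0.528 -1.151 -0.16  -0.136 -0.162  0.674]
(1, -1, -1, -1) 1.00653 [-0.886  0.398 -0.019  1.517 -2.709 -0.815 -0.379  2.734  0.965]
(1, -1, -1, 1) 2.0403 [-0.889  0.427 -0.016  1.531 -2.71  -0.808 -0.379 -0.687  0.95 ]
(1, -1, 1, -1) 1.46196 [-2.068 -0.314 -0.57  -1.105 -0.748 -0.845 -0.361 -1.524  0.279]
(1, -1, 1, 1) 0.26931 [-2.074 -0.302 -0.573 -1.113 -0.735 -0.841 -0.36  -1.806  0.266]
(1, 1, -1, -1) 0.80623 [ 1.232  0.988 -0.796  2.178  0.554 -0.268 -0.242  2.69  -0.931]
(1, 1, -1, 1) 2.43294 [ 1.269  0.923 -0.783  2.224  0.477 -0.291 -0.239 -0.723 -0.855]
(1, 1, 1, -1) 1.74367 [ 0.956  0.263 -1.813 -0.586  4.401 -0.149 -0.3   -1.645 -2.589]
(1, 1, 1, 1) 0.37298 [ 0.956  0.267 -1.813 -0.584  4.4   -0.148 -0.301 -1.926 -2.591]
```

```bash
python3 -m creep '[3,0,-15,0,0,-5, 0,0,-25,0,0,-7, 0,0,-25,0,0,-7, 0,0,-25,0,0,-7, 0,0,-20,0,0,-7]'; cat > rec.py <<'E'
from fk import *
from plant import get_state
import pickle
s=get_state();D=pickle.load(open("D.pkl","rb"));D.append((s["q"],s["tool_pos"],s["eef_rot"]));pickle.dump(D,open("D.pkl","wb"))
e=R.from_quat(s["eef_rot"]);m=e.as_matrix()
print("clock",round(s["clock"],2),"q",s["q"].round(2),"p",(s["tool_pos"]*1000).round(1),"yaw",np.degrees(np.arctan2(m[1,0],m[0,0])).round(1),"ztool",m[:,2].round(3))
E
python3 rec.py
```

```text
clock: 7.55
tool_pos: [0.4214, -0.1506, 0.1316]
eef_rot: [0.987, 0.158, -0.016, -0.004]
contact_force: [0.2, -0.9, -0.0]
opening: 0.838
clock 7.55 q [ 0.65  0.75 -0.67  2.14  0.86  0.59 -1.92] p [ 421.4 -150.6  131.6] yaw 18.1 ztool [-0.033  0.003 -0.999]
```

```bash
for i in 1 2 3 4; do python3 -m creep '[0,0,0,0,0,-7, 0,0,0,0,0,-7, 0,0,0,0,0,-7, 0,0,0,0,0,-7, 0,0,0,0,0,-7]' >/dev/null; python3 rec.py; done
```

```text
clock 7.97 q [ 0.75  0.78 -0.86  2.13  0.93  0.72 -1.38] p [ 417.2 -146.6  141.4] yaw 54.0 ztool [-0.041  0.014 -0.999]
clock 8.38 q [ 0.84  0.84 -1.03  2.13  0.97  0.84 -0.82] p [ 407.8 -141.6  145.7] yaw 89.7 ztool [-0.064  0.027 -0.998]
clock 8.8 q [ 0.9   0.91 -1.18  2.13  0.99  0.97 -0.26] p [ 396.5 -136.2  149.7] yaw 125.5 ztool [-0.094  0.041 -0.995]
clock 9.22 q [ 0.94  0.98 -1.32  2.13  0.99  1.11  0.31] p [ 383.5 -130.9  153.8] yaw 161.5 ztool [-0.128  0.054 -0.99 ]
```

```bash
cat > ik.py <<'E'
from fk import *
import pickle
SG=(-1,-1,-1,-1)
D=[(q,x,R.from_quat(r)) for q,x,r in pickle.load(open("D.pkl","rb"))]
def fitp():
    f=lambda p:np.concatenate([np.concatenate([(fk(q,p,SG)[0]-x)*3,(fk(q,p,SG)[1].inv()*r).as_rotvec()]) for q,x,r in D])
    r=least_squares(f,[.33,.55,.3,.22,.05,-.05,0,1.5,0]);return r
LO=np.array([-3.01,-.46,-1.47,.13,-1,.04,-2.66]);HI=np.array([3.01,2.08,1.51,2.56,4.14,2.09,2.66])
def ik(p,x,r,q0):
    f=lambda q:np.concatenate([(fk(q,p,SG)[0]-x)*10,(fk(q,p,SG)[1].inv()*r).as_rotvec()*3,.003*(q-q0)])
    s=least_squares(f,np.clip(q0,LO+.01,HI-.01),bounds=(LO,HI));return s.x,np.linalg.norm(f(s.x)[:6])
if __name__=="__main__":
    from plan import tgt
    r=fitp();print(r.cost,r.x.round(4));p=r.x
    rng=np.random.default_rng(0)
    for name,x,rot in(("grasp-16",[.418,-.1495,.004],tgt(-16,0)),("grasp164",[.418,-.1495,.004],tgt(164,0)),("place-13",[.536,.132,.134],tgt(-13,20)),("place167",[.536,.132,.134],tgt(167,-20))):
        sol=[]
        for i in range(40):
            q,e=ik(p,np.array(x),rot,rng.uniform(LO,HI))
            if e<.01: sol.append(q)
        sol=np.array(sol);print(name,len(sol))
        if len(sol):
            m=np.min(np.minimum(sol-LO,HI-sol),axis=1);o=np.argsort(-m)
            for k in o[:8]:print("  ",sol[k].round(2),m[k].round(2))
E
python3 ik.py
```

```text
0.0021918882889360755 [ 0.3476  0.5832  0.3573  0.3525 -0.0159 -0.0033 -0.0791  1.4919 -0.0103]
grasp-16 0
grasp164 22
   [ 0.54  0.97 -0.46  2.23  1.59  0.38 -0.04] 0.33
   [ 0.55  0.98 -0.49  2.23  1.59  0.4  -0.04] 0.33
   [ 0.73  1.1  -0.84  2.23  1.58  0.73 -0.03] 0.33
   [ 0.77  1.14 -0.93  2.23  1.57  0.81 -0.03] 0.33
   [ 0.8   1.18 -1.02  2.24  1.57  0.91 -0.03] 0.32
   [ 0.8   1.18 -1.02  2.24  1.57  0.91 -0.03] 0.32
   [ 0.8   1.18 -1.02  2.24  1.57  0.91 -0.03] 0.32
   [ 0.82  1.21 -1.07  2.24  1.57  0.96 -0.03] 0.32
place-13 15
   [-0.21  0.72 -0.38  2.18  1.62  0.44  2.46] 0.2
   [ 0.06  0.85 -0.89  2.18  1.61  0.84  2.49] 0.17
   [-0.45  0.69  0.02  2.18  1.67  0.18  2.4 ] 0.14
   [-0.55  0.69  0.17  2.18  1.78  0.09  2.28] 0.05
   [ 0.22  1.18 -1.47  2.18  1.61  1.44  2.52] 0.0
   [-0.59  0.7   0.24  2.18  2.03  0.04  2.03] 0.0
   [ 0.22  1.18 -1.47  2.18  1.61  1.44  2.52] 0.0
   [-0.59  0.7   0.24  2.18  2.04  0.04  2.02] 0.0
place167 25
   [-0.19  0.72 -0.41  2.18  1.62  0.47 -0.68] 0.38
   [-0.18  0.72 -0.42  2.18  1.62  0.47 -0.68] 0.38
   [-0.15  0.73 -0.48  2.18  1.62  0.51 -0.67] 0.38
   [-0.12  0.75 -0.54  2.18  1.62  0.56 -0.67] 0.38
   [ 0.02  0.82 -0.8   2.18  1.61  0.76 -0.65] 0.38
   [ 0.04  0.84 -0.85  2.18  1.61  0.81 -0.65] 0.38
   [ 0.14  0.94 -1.08  2.18  1.61  1.02 -0.64] 0.38
   [-0.26  0.71 -0.3   2.18  1.63  0.39 -0.69] 0.35
```

```bash
python3 plan.py 5 418 -149.5 110 164 0
```

```text
clock 9.22 p [ 383.5 -130.9  153.8] F [ 0.4  0.3 -0.3] op 74.1 err rot [ 0.78 -7.94 -2.57] dist 58.8
[-8.9, -1.4, 7.6, 0.2, -1.6, -0.5]
[-8.6, -1.5, 7.8, 0.2, -1.6, -0.5]
[-8.4, -1.5, 8.1, 0.2, -1.6, -0.5]
[-8.2, -1.6, 8.3, 0.2, -1.6, -0.5]
[-7.9, -1.6, 8.5, 0.2, -1.6, -0.5]
```

```bash
python3 -m creep '[-9,-1.5,7.5,0.2,-2,-0.5, -9,-1.5,8,0.2,-2,-0.5, -8.5,-1.5,8,0.2,-2,-0.5, -8,-1.5,8,0.2,-2,-0.5, -8,-1.5,8,0.2,-2,-0.5]'; python3 rec.py;  python3 plan.py 4 418 -149.5 70 164 0
```

```text
clock: 9.63
tool_pos: [0.408, -0.1454, 0.1133]
eef_rot: [0.124, 0.992, -0.001, 0.002]
contact_force: [-0.2, -0.5, -0.1]
opening: 0.837
clock 9.63 q [ 0.92  1.02 -1.26  2.22  1.27  1.02  0.2 ] p [ 408.  -145.4  113.3] yaw 165.8 ztool [ 0.004 -0.003 -1.   ]
clock 9.63 p [ 408.  -145.4  113.3] F [-0.2 -0.5 -0.1] op 73.7 err rot [-0.1   0.27  1.77] dist 44.6
[-2.6, -0.4, 10.8, -0.0, 0.1, 0.4]
[-2.6, -0.3, 10.8, -0.0, 0.1, 0.4]
[-2.7, -0.3, 10.8, -0.0, 0.1, 0.4]
[-2.7, -0.3, 10.8, -0.0, 0.1, 0.4]
```

```bash
python3 -m creep '[-2.6,-0.4,12,0,0.1,0.4, -2.6,-0.4,12,0,0.1,0.4, -2.7,-0.3,12,0,0.1,0.4, -2.7,-0.3,12,0,0.1,0.4]'; python3 rec.py;  python3 plan.py 3 418 -149.5 30 164 0
```

```text
clock: 9.97
tool_pos: [0.4121, -0.1495, 0.0634]
eef_rot: [0.134, 0.991, -0.002, -0.01]
contact_force: [0.4, -0.1, 0.2]
opening: 0.842
clock 9.97 q [ 0.89  1.12 -1.19  2.2   1.36  1.02  0.14] p [ 412.1 -149.5   63.4] yaw 164.6 ztool [-0.021 -0.001 -1.   ]
clock 9.97 p [ 412.1 -149.5   63.4] F [ 0.4 -0.1  0.2] op 74.2 err rot [-0.37 -1.14  0.63] dist 33.9
[-2.1, 0.6, 11.1, -0.1, -0.4, 0.2]
[-2.0, 0.6, 11.1, -0.1, -0.4, 0.2]
[-2.0, 0.5, 11.1, -0.1, -0.4, 0.2]
```

```bash
python3 -m creep '[-2.5,0.6,11,-0.1,-0.4,0.2, -2.5,0.6,11,-0.1,-0.4,0.2, -2.5,0.5,9,-0.1,-0.4,0.2]'; python3 plan.py 3 418 -149.5 5 164 0;python3 - <<'E'
from plant import *
import cv2
from h import *
S=get_state();c=S["tool_pos"]
for k,roi in(("side",(310,130,430,230)),("top",(335,190,435,270))):
    cv2.imwrite(f"pics/{k}5.png",snapshot(k)["color"][...,::-1])
    from fit import boxpts
    P=boxpts(.418,-.1495,np.radians(-16),.04,.048,.025);uv=proj(k,P[[0,4,6,2,0,1,5,7,3,1]])
    crop(f"pics/{k}5.png",f"pics/{k}5c.png",*roi,6,10,[(uv,(0,255,0))])
E
```

```text
clock: 10.22
tool_pos: [0.4186, -0.1498, 0.0275]
eef_rot: [0.14, 0.99, -0.001, -0.003]
contact_force: [-0.1, -0.8, -0.4]
opening: 0.842
clock 10.22 p [ 418.6 -149.8   27.5] F [-0.1 -0.8 -0.4] op 74.2 err rot [-0.11 -0.37 -0.08] dist 22.5
[0.2, 0.1, 7.5, -0.0, -0.1, -0.0]
[0.2, 0.1, 7.5, -0.0, -0.1, -0.0]
[0.2, 0.1, 7.5, -0.0, -0.1, -0.0]
```

View pics/side5c.png

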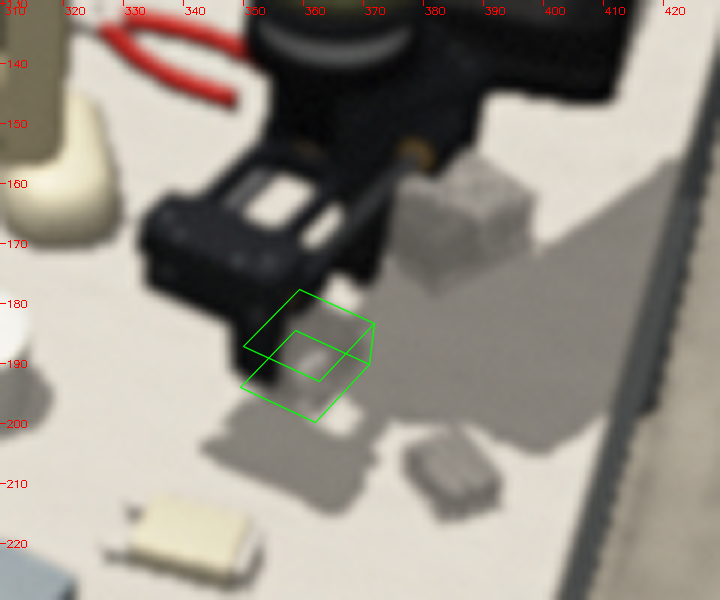

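View pics/top5c.png

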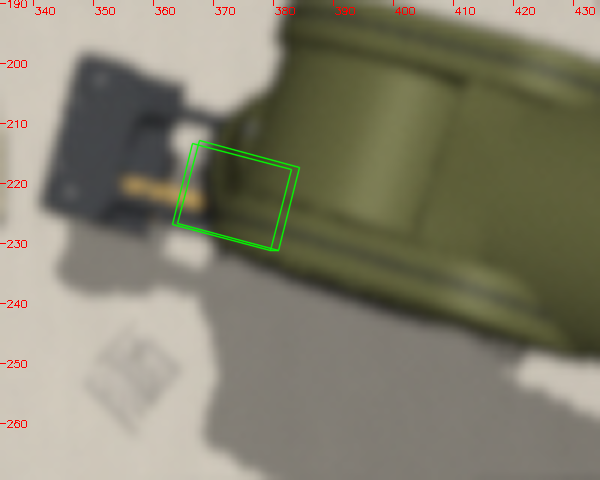

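The fingers flank the middle sink, which sits at (358,188) in the side view. The small sink and the adapter are clear, so I descend.

```bash
python3 -m creep '[0,0,9,0,-0.1,0, 0,0,8,0,-0.1,0]'; python3 plan.py 1 418 -149.5 4 164 0
```

```text
clock: 10.48
tool_pos: [0.4181, -0.1493, 0.0101]
eef_rot: [0.14, 0.99, -0.0, -0.003]
contact_force: [0.6, -0.0, -0.3]
opening: 0.843
clock 10.48 p [ 418.1 -149.3   10.1] F [ 0.6 -0.  -0.3] op 74.3 err rot [-0.08 -0.34 -0.05] dist 6.1
[0.0, -0.2, 6.1, -0.1, -0.3, -0.0]
```

```bash
python3 -m creep '[0,0,5,0,-0.3,0]'; python3 plan.py 1 418 -149.5 4 164 0
```

```text
clock: 10.57
tool_pos: [0.4181, -0.1492, 0.0044]
eef_rot: [0.14, 0.99, -0.001, -0.001]
contact_force: [0.4, -0.5, -0.3]
opening: 0.842
clock 10.57 p [ 418.1 -149.2    4.4] F [ 0.4 -0.5 -0.3] op 74.2 err rot [-0.08 -0.08 -0.06] dist 0.5
[0.0, -0.3, 0.4, -0.1, -0.1, -0.1]
```

```bash
python3 -m creep '[0,0,0,0,0,0, 0,0,0,0,0,0, 0,0,0,0,0,0]' 30 40; python3 -m creep '[0,0,0,0,0,0, 0,0,0,0,0,0]';python3 plan.py 1 418 -149.5 4 164 0
```

```text
clock: 10.82
tool_pos: [0.4172, -0.1489, 0.0037]
eef_rot: [0.139, 0.99, -0.0, -0.002]
contact_force: [-0.3, 0.7, -0.6]
opening: 0.637
clock: 10.98
tool_pos: [0.4175, -0.149, 0.0043]
eef_rot: [0.139, 0.99, -0.0, -0.002]
contact_force: [0.0, 0.3, -1.0]
opening: 0.526
clock 10.98 p [ 417.5 -149.     4.3] F [ 0.   0.3 -1. ] op 46.3 err rot [-0.07 -0.18 -0.02] dist 0.8
[-0.6, -0.3, 0.3, -0.1, -0.2, -0.0]
```

```bash
python3 -m creep '[0,0,0,0,0,0, 0,0,0,0,0,0, 0,0,0,0,0,0]';python3 plan.py 1 418 -149.5 4 164 0
```

```text
clock: 11.23
tool_pos: [0.4177, -0.1494, 0.0048]
eef_rot: [0.139, 0.99, -0.001, -0.001]
contact_force: [-0.3, -0.6, -1.0]
opening: 0.528
clock 11.23 p [ 417.7 -149.4    4.8] F [-0.3 -0.6 -1. ] op 46.5 err rot [-0.11 -0.13 -0.03] dist 0.9
[-0.3, -0.1, 0.8, -0.1, -0.1, -0.0]
```

```bash
python3 -m creep '[0,0,-10,0,0,0, 0,0,-20,0,0,0, 0,0,-30,0,0,0, 0,0,-30,0,0,0, 0,0,-30,0,0,0]'; python3 rec.py; python3 plan.py 5 440 -60 200 166 -7
```

```text
clock: 11.65
tool_pos: [0.414, -0.1488, 0.1233]
eef_rot: [0.139, 0.99, -0.0, -0.008]
contact_force: [0.8, -0.8, -1.4]
opening: 0.531
clock 11.65 q [ 0.92  1.01 -1.26  2.17  1.2   1.04  0.24] p [ 414.  -148.8  123.3] yaw 164.0 ztool [-0.016  0.002 -1.   ]
clock 11.65 p [ 414.  -148.8  123.3] F [ 0.8 -0.8 -1.4] op 46.7 err rot [-0.25 -7.93 -1.98] dist 120.1
[0.1, 18.5, -15.4, -0.0, -1.6, -0.4]
[-0.4, 18.5, -15.4, -0.0, -1.6, -0.4]
[-1.0, 18.5, -15.3, -0.0, -1.6, -0.4]
[-1.5, 18.5, -15.3, -0.0, -1.6, -0.4]
[-2.1, 18.5, -15.2, -0.0, -1.6, -0.4]
```

```bash
python3 -m creep '[0,20,-16,0,-2,-0.4, 0,22,-16,0,-2,-0.4, -1,24,-15,0,-2,-0.4, -1.5,24,-14,0,-2,-0.4, -2,24,-14,0,-2,-0.4]'; python3 rec.py; python3 plan.py 6 480 60 215 167 -20; python3 - <<'E'
from plant import *
import cv2
from h import *
for k,roi in(("side",(270,100,420,225)),("top",(280,130,420,250))):
    cv2.imwrite(f"pics/{k}6.png",snapshot(k)["color"][...,::-1])
    crop(f"pics/{k}6.png",f"pics/{k}6c.png",*roi,5,10)
E
```

```text
clock: 12.07
tool_pos: [0.4459, -0.0405, 0.2041]
eef_rot: [0.127, 0.988, -0.015, 0.083]
contact_force: [0.8, 0.4, -1.9]
opening: 0.527
clock 12.07 q [ 0.72  0.82 -1.36  2.24  1.22  1.   -0.06] p [445.9 -40.5 204.1] yaw 165.4 ztool [ 0.161 -0.051 -0.986]
clock 12.07 p [445.9 -40.5 204.1] F [ 0.8  0.4 -1.9] op 46.4 err rot [ -0.91 -10.3   -1.52] dist 106.7
[-1.6, 17.6, -1.7, -0.2, -1.7, -0.3]
[-1.7, 17.6, -1.6, -0.2, -1.7, -0.3]
[-1.8, 17.6, -1.5, -0.2, -1.7, -0.3]
[-1.9, 17.6, -1.4, -0.2, -1.7, -0.3]
[-2.1, 17.6, -1.3, -0.2, -1.7, -0.3]
[-2.2, 17.6, -1.2, -0.2, -1.7, -0.3]
```

View pics/side6c.png

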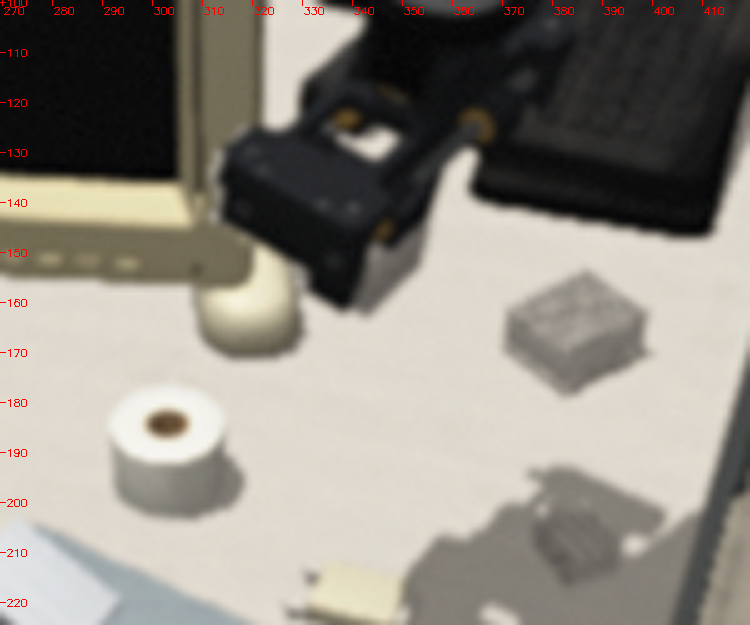

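```bash
python3 - <<'E'
from h import *
from scipy.spatial.transform import Rotation as R
p=np.array([.4459,-.0405,.2041]);r=R.from_quat([.127,.988,-.015,.083])
for dx,col in((0,(0,255,0)),):
    P=np.array([[dx+i*.02,j*.024,z] for z in(.0045,-.0205) for i,j in((1,1),(1,-1),(-1,-1),(-1,1),(1,1))]);uv=proj("side",p+r.apply(P))
    print(uv.round(1).tolist())
    crop("pics/side6.png","pics/side6d.png",310,110,370,175,9,10,[(uv,col)])
E
```

```text
[[343.6, 164.7], [354.6, 153.8], [340.1, 145.6], [328.9, 156.2], [343.6, 164.7], [345.7, 156.7], [356.8, 145.7], [342.1, 137.5], [330.6, 148.0], [345.7, 156.7]]
```

View pics/side6d.png

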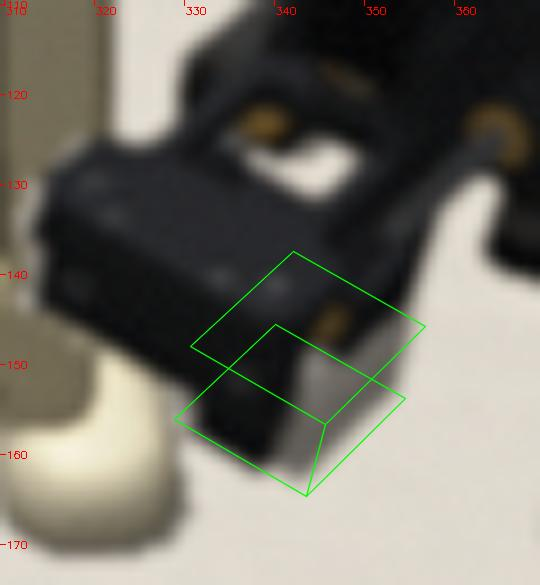

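```bash
python3 - <<'E'
from h import *
from scipy.spatial.transform import Rotation as R
p=np.array([.4459,-.0405,.2041]);r=R.from_quat([.127,.988,-.015,.083])
P=np.array([[9,24,0],[-9,24,0],[-9,41.5,0],[9,41.5,0],[9,24,0],[9,24,-30],[9,41.5,-30],[9,41.5,0],[-9,41.5,0],[-9,41.5,-30]])/1e3
uv=proj("side",p+r.apply(P));P2=P.copy();P2[:,1]*=-1
B=np.array([[i*.02,j*.024,z] for z in(.0045,-.0205) for i,j in((1,1),(1,-1),(-1,-1),(-1,1),(1,1))])
crop("pics/side6.png","pics/side6d.png",310,110,370,175,9,10,[(uv,(0,255,0)),(proj("side",p+r.apply(P2)),(0,255,255)),(proj("side",p+r.apply(B)),(255,0,255))])
crop("pics/top6.png","pics/top6d.png",300,160,370,230,8,10,[(proj("top",p+r.apply(P)),(0,255,0)),(proj("top",p+r.apply(P2)),(0,255,255)),(proj("top",p+r.apply(B)),(255,0,255))])
E
```

```text
(no output)
```

View pics/side6d.png

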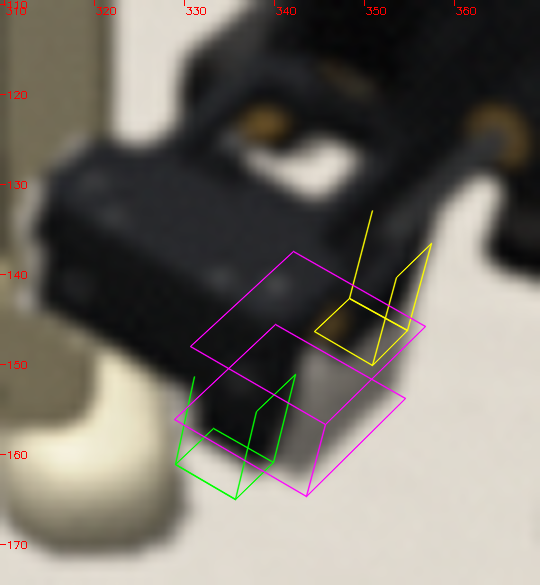

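View pics/top6d.png

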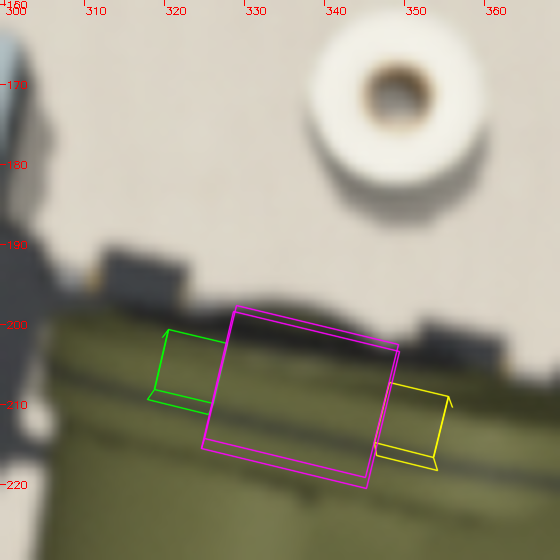

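```bash
python3 -m creep '[-2,20,-2,-0.2,-2,-0.3, -2,22,-2,-0.2,-2,-0.3, -2,22,-2,-0.2,-2,-0.3, -2,22,-2,-0.2,-2,-0.3, -2,22,-2,-0.2,-2,-0.3]'; python3 rec.py; python3 plan.py 5 505 139 220 167 -20
```

```text
clock: 12.58
tool_pos: [0.4793, 0.0625, 0.2164]
eef_rot: [0.112, 0.978, -0.021, 0.173]
contact_force: [0.5, -0.7, -1.3]
opening: 0.528
clock 12.58 q [ 0.41  0.78 -1.31  2.28  1.41  1.05 -0.45] p [479.3  62.5 216.4] yaw 167.0 ztool [ 0.335 -0.08  -0.939]
clock 12.58 p [479.3  62.5 216.4] F [ 0.5 -0.7 -1.3] op 46.5 err rot [-0.15  0.13 -0.01] dist 80.8
[-1.7, 16.1, -0.2, -0.0, 0.0, -0.0]
[-1.7, 16.1, -0.2, -0.0, 0.0, -0.0]
[-1.7, 16.1, -0.2, -0.0, 0.0, -0.0]
[-1.7, 16.1, -0.2, -0.0, 0.0, -0.0]
[-1.7, 16.1, -0.1, -0.0, 0.0, -0.0]
```

```bash
python3 -m creep '[-1.7,16,0,0,0,0, -1.7,16,0,0,0,0, -1.7,16,0,0,0,0, -1.7,15,0,0,0,0]'; cat > pf.py <<'E'
from h import *
from scipy.optimize import minimize
S=8
R={"side":(254,197,300,238),"top":(250,156,286,197)}
def ren(k,q,sig=.8):
    x0,y0,x1,y1=R[k];m=np.zeros(((y1-y0)*S,(x1-x0)*S),np.uint8)
    cv2.fillPoly(m,[np.round((proj(k,q)-[x0,y0]+.5)*S*16).astype(np.int32)],255,shift=4)
    return cv2.GaussianBlur(cv2.resize(m.astype(np.float32)/255,(x1-x0,y1-y0),interpolation=cv2.INTER_AREA),(0,0),sig)
def quad(p):
    x,y,z,a,s=p;X=np.array([np.cos(a)*np.cos(s),np.sin(a)*np.cos(s),np.sin(s)]);Y=np.array([-np.sin(a),np.cos(a),0])
    return np.array([np.array([x,y,z])+X*.03*i+Y*.022*j for i,j in((1,1),(1,-1),(-1,-1),(-1,1))])
def al(f,k):
    x0,y0,x1,y1=R[k];a=cv2.imread(f)[y0:y1,x0:x1].astype(np.float32)
    # bright & neutral: project: R channel strongly separates white plate from blue-grey
    r=a[...,2];
    q=np.round(proj(k,quad(P0))-[x0,y0]).astype(int);c=q.mean(0).astype(int);hi=np.median(r[c[1]-3:c[1]+4,c[0]-3:c[0]+4])
    ms=ren(k,quad(P0),.1);ring=cv2.dilate((ms>.5).astype(np.uint8),np.ones((9,9)))-cv2.dilate((ms>.5).astype(np.uint8),np.ones((5,5)))
    lo=np.percentile(r[ring>0],60);print(f,hi,lo)
    return np.clip((r-lo)/(hi-lo),0,1)
P0=np.array([.5358,.1322,.130,-.222,.353])
for im in("0","3"):
    A={k:al(f"pics/{k}{im}.png",k) for k in R}
    sc=np.array([.01,.01,.01,.1,.1])
    for zfix in(None,.132,.134):
        def f(u):
            p=P0+u*sc
            if zfix:p[2]=zfix
            return sum(np.sum((A[k]-ren(k,quad(p)))**2) for k in R)
        r=minimize(f,np.zeros(5),method="Powell",options=dict(xtol=1e-3,ftol=1e-5));p=P0+r.x*sc
        if zfix:p[2]=zfix
        print(im,zfix,round(r.fun,2),p[:3].round(4),np.degrees(p[3:]).round(1))
E
python3 pf.py;python3 rec.py
```

```text
clock: 12.92
tool_pos: [0.4977, 0.1245, 0.217]
eef_rot: [0.109, 0.979, -0.023, 0.172]
contact_force: [-0.0, -0.1, -0.6]
opening: 0.529
pics/side0.png 215.0 179.80002
pics/top0.png 191.0 156.0
0 None 632.22 [0.5379 0.1321 0.1378] [-13.1  32.5]
0 0.132 657.63 [0.5377 0.1311 0.132 ] [-12.9  27.6]
0 0.134 641.23 [0.5381 0.1317 0.134 ] [-10.1  31.6]
pics/side3.png 224.0 190.0
pics/top3.png 208.0 170.0
3 None 638.48 [0.5385 0.132  0.1372] [-10.6  31.1]
3 0.132 661.58 [0.5377 0.1319 0.132 ] [-12.8  31.7]
3 0.134 646.03 [0.5377 0.1322 0.134 ] [-10.3  29.6]
clock 12.92 q [ 0.26  0.81 -1.28  2.18  1.37  1.11 -0.47] p [497.7 124.5 217. ] yaw 167.4 ztool [ 0.332 -0.082 -0.94 ]
```

```bash
python3 - <<'E'
import cv2
s=cv2.imread("pics/side0.png");t=cv2.imread("pics/top0.png")
for n,i,pts in(("s",s,[(276,218),(268,215),(285,222),(300,215),(255,215),(262,206),(250,235),(272,228)]),("t",t,[(267,177),(262,182),(285,200),(250,170),(281,180),(268,192)])):
    for x,y in pts: print(n,(x,y),i[y,x])
E
```

```text
s (276, 218) [222 220 217]
s (268, 215) [220 218 215]
s (285, 222) [216 214 211]
s (300, 215) [178 183 181]
s (255, 215) [200 211 216]
s (262, 206) [201 212 218]
s (250, 235) [169 166 156]
s (272, 228) [59 61 60]
t (267, 177) [197 194 191]
t (262, 182) [193 190 186]
t (285, 200) [173 170 157]
t (250, 170) [172 168 156]
t (281, 180) [104 102  94]
t (268, 192) [104 102  94]
```

```bash
cat > pf2.py <<'E'
import numpy as np,cv2
from h import *
from scipy.optimize import minimize
S=8
R={"side":(252,195,302,240),"top":(250,156,286,197)}
def fill(k,q,sig):
    x0,y0,x1,y1=R[k];m=np.zeros(((y1-y0)*S,(x1-x0)*S),np.uint8)
    cv2.fillPoly(m,[np.round((proj(k,q)-[x0,y0]+.5)*S*16).astype(np.int32)],255,shift=4)
    return cv2.GaussianBlur(cv2.resize(m.astype(np.float32)/255,(x1-x0,y1-y0),interpolation=cv2.INTER_AREA),(0,0),sig)
def quad(p):
    x,y,z,a,s=p;X=np.array([np.cos(a)*np.cos(s),np.sin(a)*np.cos(s),np.sin(s)]);Y=np.array([-np.sin(a),np.cos(a),0])
    return np.array([np.array([x,y,z])+X*.03*i+Y*.022*j for i,j in((1,1),(1,-1),(-1,-1),(-1,1))])
P0=np.array([.5358,.1322,.130,-.222,.353]);sc=np.array([.01,.01,.01,.1,.1])
for im in("0","3"):
    A={}
    for k in R:
        x0,y0,x1,y1=R[k];a=cv2.imread(f"pics/{k}{im}.png")[y0:y1,x0:x1].astype(np.float32)
        c=np.round(proj(k,P0[:3])[0]-[x0,y0]).astype(int);pl=np.median(a[c[1]-3:c[1]+4,c[0]-3:c[0]+4].reshape(-1,3),0)
        b,r=a[...,0],a[...,2]
        bench=(r-b)>2
        tb=170*pl[0]/222;be=200*pl[0]/222
        al=np.where(bench,(b-be)/(pl[0]-be),(b-tb)/(pl[0]-tb)) if k=="side" else (b-172*pl[0]/197)/(pl[0]*(1-172/197))
        A[k]=np.clip(al,0,1)
    for sig in(.6,1.):
      for zf in(None,.134):
        def g(u):
            p=P0+u*sc
            if zf:p[2]=zf
            return p
        def f(u):
            return sum(np.sum((A[k]-fill(k,quad(g(u)),sig))**2) for k in R)
        r=minimize(f,np.zeros(5),method="Powell",options=dict(xtol=1e-3,ftol=1e-6));p=g(r.x)
        print(im,sig,zf,round(r.fun,2),p[:3].round(4),np.degrees(p[3:]).round(1))
    for k in R:
        o=[cv2.resize((i*255).astype(np.uint8),None,fx=6,fy=6) for i in(A[k],fill(k,quad(p),.6))];cv2.imwrite(f"pics/pa_{k}{im}.png",np.hstack(o))
E
python3 pf2.py
```

```text
0 0.6 None 57.86 [0.5359 0.1323 0.1337] [-11.1  25.9]
0 0.6 0.134 57.81 [0.5358 0.1325 0.134 ] [-12.7  25.9]
0 1.0 None 49.48 [0.536  0.1329 0.1344] [-8.1 32.6]
0 1.0 0.134 51.24 [0.5358 0.1326 0.134 ] [-12.7  25.9]
3 0.6 None 62.27 [0.5356 0.133  0.1347] [-9.6 30.2]
3 0.6 0.134 65.36 [0.5358 0.1326 0.134 ] [-12.7  25.9]
3 1.0 None 59.51 [0.5361 0.1325 0.1334] [-12.5  26.5]
3 1.0 0.134 59.45 [0.5354 0.1332 0.134 ] [-12.8  25.8]
```

View pics/pa_side0.png

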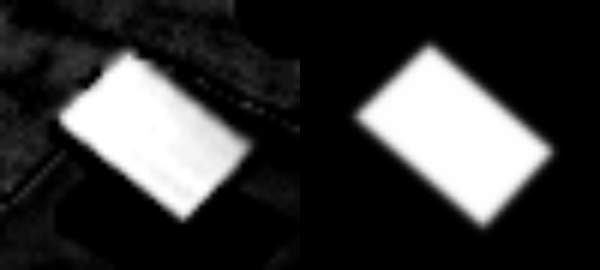

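View pics/pa_top0.png

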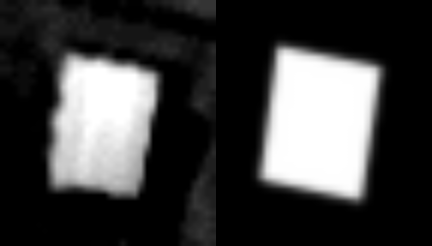

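```bash
python3 plan.py 5 521.6 135.8 170.6 167.2 -22
```

```text
clock 12.92 p [497.7 124.5 217. ] F [-0.  -0.1 -0.6] op 46.6 err rot [-0.38 -1.98  0.22] dist 53.4
[-0.7, 3.3, 10.1, -0.1, -0.4, 0.0]
[-0.7, 3.3, 10.1, -0.1, -0.4, 0.0]
[-0.6, 3.3, 10.1, -0.1, -0.4, 0.0]
[-0.5, 3.3, 10.1, -0.1, -0.4, 0.0]
[-0.4, 3.3, 10.1, -0.1, -0.4, 0.0]
```

```bash
python3 -m creep '[-0.7,3.5,9,-0.1,-0.4,0, -0.7,3.5,9,-0.1,-0.4,0, -0.6,3,9,-0.1,-0.4,0, -0.5,3,9,-0.1,-0.4,0, -0.4,2,8,-0.1,-0.4,0]';  python3 -m creep '[0,0,0,0,0,0]'; python3 rec.py; python3 plan.py 3 521.6 135.8 170.6 167.2 -22; python3 - <<'E'
from plant import *
import cv2
from h import *
from pf2 import quad
for k,roi in(("side",(230,150,350,270)),("top",(220,130,340,230))):
    cv2.imwrite(f"pics/{k}7.png",snapshot(k)["color"][...,::-1])
    crop(f"pics/{k}7.png",f"pics/{k}7c.png",*roi,5,10)
print(get_state()["moment"],get_state()["contact_force"])
E
```

```text
clock: 13.33
tool_pos: [0.5199, 0.1374, 0.175]
eef_rot: [0.106, 0.976, -0.02, 0.19]
contact_force: [-0.5, -0.4, -0.9]
opening: 0.527
clock: 13.42
tool_pos: [0.5195, 0.1364, 0.1731]
eef_rot: [0.106, 0.976, -0.021, 0.188]
contact_force: [0.3, 0.7, -0.8]
opening: 0.529
clock 13.42 q [ 0.19  0.9  -1.21  2.19  1.52  1.13 -0.58] p [519.5 136.4 173.1] yaw 167.6 ztool [ 0.363 -0.081 -0.928]
clock 13.42 p [519.5 136.4 173.1] F [ 0.3  0.7 -0.8] op 46.6 err rot [ 0.08 -0.15  0.34] dist 3.4
[-0.4, -0.0, 1.1, 0.0, -0.0, 0.1]
[-0.4, -0.0, 1.1, 0.0, -0.0, 0.1]
[-0.4, -0.0, 1.1, 0.0, -0.0, 0.1]
0 0.6 None 57.86 [0.5359 0.1323 0.1337] [-11.1  25.9]
0 0.6 0.134 57.81 [0.5358 0.1325 0.134 ] [-12.7  25.9]
0 1.0 None 49.48 [0.536  0.1329 0.1344] [-8.1 32.6]
0 1.0 0.134 51.24 [0.5358 0.1326 0.134 ] [-12.7  25.9]
3 0.6 None 62.27 [0.5356 0.133  0.1347] [-9.6 30.2]
3 0.6 0.134 65.36 [0.5358 0.1326 0.134 ] [-12.7  25.9]
3 1.0 None 59.51 [0.5361 0.1325 0.1334] [-12.5  26.5]
3 1.0 0.134 59.45 [0.5354 0.1332 0.134 ] [-12.8  25.8]
[ 0.16505634  0.28057054 -0.01691638] [ 0.58694239 -0.61007607 -1.11584051]
```

View pics/side7c.png

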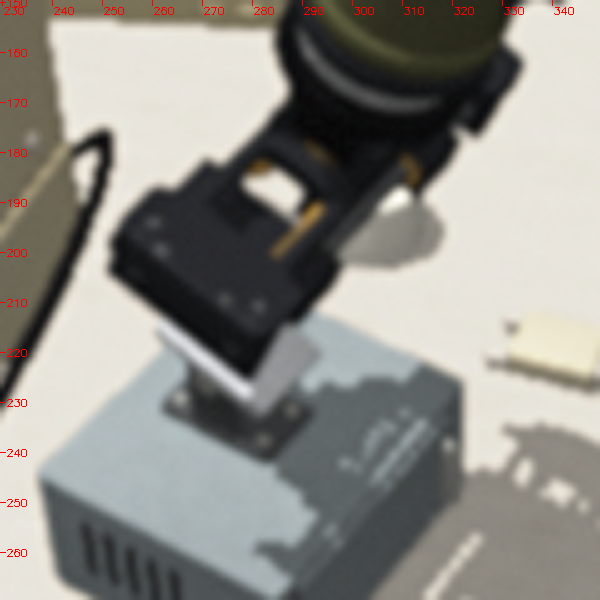

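View pics/top7c.png

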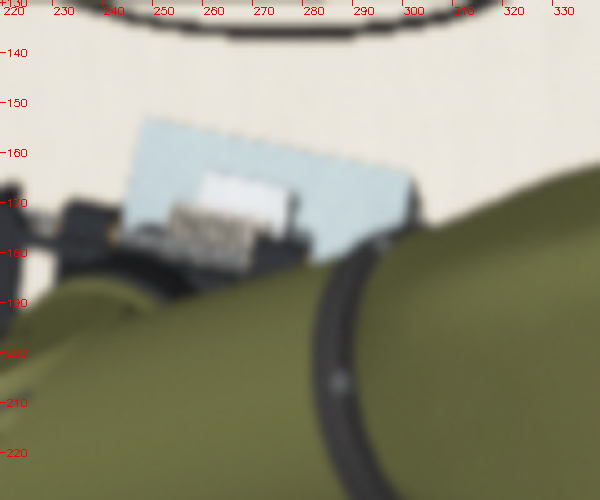

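```bash
sed -i '/^P0=/,$d' pf2.py; cat > ov.py <<'E'
import sys
from h import *
from scipy.spatial.transform import Rotation as R
from plant import get_state
from pf2 import quad
def ov(tag,dx=0,dy=0,base=.0045,pl=(.536,.1325,.134,-.2217,.40)):
    s=get_state();p=s["tool_pos"];r=R.from_quat(s["eef_rot"])
    B=np.array([[dx+i*.02,dy+j*.024,z] for z in(base,base-.025) for i,j in((1,1),(1,-1),(-1,-1),(-1,1),(1,1))])
    Q=quad(pl);Q=np.vstack([Q,Q[:1]])
    for k,roi in(("side",(245,175,320,240)),("top",(240,150,300,205))):
        crop(f"pics/{k}{tag}.png",f"pics/{k}{tag}o.png",*roi,9,10,[(proj(k,p+r.apply(B)),(0,0,255)),(proj(k,Q),(0,160,0))])
if __name__=="__main__": ov(sys.argv[1],*[float(v)/1000 for v in sys.argv[2:5]])
E
python3 ov.py 7
```

```text
(no output)
```

View pics/side7o.png

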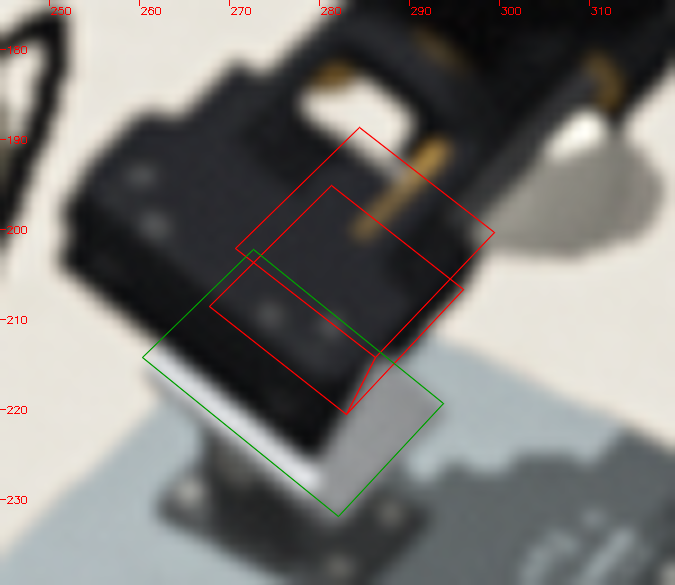

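View pics/top7o.png

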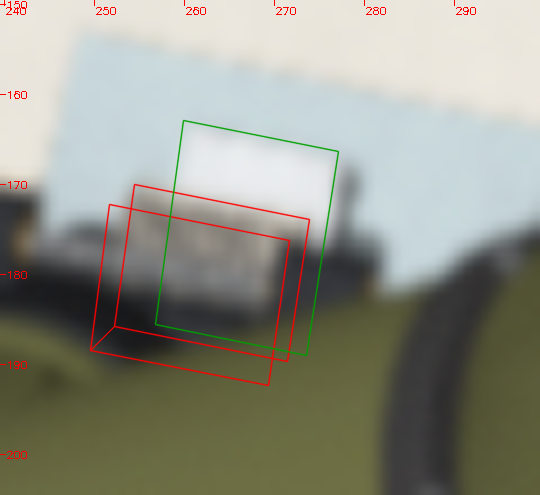

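```bash
python3 - <<'E'
from h import *
from scipy.spatial.transform import Rotation as R
from plant import get_state
s=get_state();p=s["tool_pos"];r=R.from_quat(s["eef_rot"])
F=lambda L:proj("side",p+r.apply(np.array(L)/1e3)).round(1).tolist()
print("body",F([[37.5,93,-64],[-37.5,93,-64],[-37.5,-93,-64],[37.5,-93,-64]]))
print("finger tip L",F([[9,24,0],[-9,24,0],[-9,41,0],[9,41,0]]),"at -40",F([[9,24,-40],[-9,24,-40],[-9,41,-40],[9,41,-40]]))
print("sink base front",F([[20,24,4.5],[20,-24,4.5],[-20,24,4.5]]))
print("cam",-CAM["side"][1][:3,:3].T@CAM["side"][1][:3,3])
E
```

```text
body [[278.3, 230.7], [246.7, 205.6], [302.2, 153.5], [330.3, 175.1]]
finger tip L [[279.3, 216.1], [272.5, 210.7], [267.5, 215.7], [274.4, 221.2]] at -40 [[284.5, 205.8], [277.4, 200.2], [272.3, 205.3], [279.5, 210.9]]
sink base front [[283.0, 220.5], [296.1, 206.7], [267.8, 208.6]]
cam [0.23452073 0.73208332 0.81525189]
```

```bash
python3 plan.py 5 534.4 132.9 138.2 167.2 -22; python3 -m creep '[-0.5,0,7,0,0,0.1, -0.3,0,7,0,0,0.1, -0.2,0,6,0,0,0.1, 0,0,5,0,0,0]'; python3 plan.py 2 534.4 132.9 138.2 167.2 -22
```

```text
clock 13.52 p [519.4 136.6 174.4] F [ 0.6 -0.6 -1.1] op 46.4 err rot [ 0.14 -0.1   0.33] dist 39.3
[-0.2, -0.1, 7.9, 0.0, -0.0, 0.1]
[-0.2, -0.1, 7.9, 0.0, -0.0, 0.1]
[-0.2, -0.1, 7.9, 0.0, -0.0, 0.1]
[-0.2, -0.1, 7.9, 0.0, -0.0, 0.1]
[-0.1, -0.1, 7.9, 0.0, -0.0, 0.1]
clock: 13.85
tool_pos: [0.5307, 0.1337, 0.1517]
eef_rot: [0.11, 0.975, -0.02, 0.19]
contact_force: [-0.6, -0.5, -0.9]
opening: 0.529
clock 13.85 p [530.7 133.7 151.7] F [-0.6 -0.5 -0.9] op 46.6 err rot [ 0.17  0.03 -0.05] dist 14.0
[0.8, 0.0, 7.0, 0.1, 0.0, -0.0]
[0.8, 0.0, 7.0, 0.1, 0.0, -0.0]
```

```bash
python3 - <<'E'
from plant import *
import cv2
for k in("side","top"): cv2.imwrite(f"pics/{k}8.png",snapshot(k)["color"][...,::-1])
E
python3 ov.py 8;  python3 -m creep '[0.8,0,4,0,0,0, 0.8,0,3,0,0,0]'; python3 plan.py 2 534.4 132.9 138.2 167.2 -22
```

```text
clock: 14.12
tool_pos: [0.5317, 0.1335, 0.1442]
eef_rot: [0.11, 0.975, -0.02, 0.19]
contact_force: [-0.4, -0.8, -1.0]
opening: 0.529
clock 14.12 p [531.7 133.5 144.2] F [-0.4 -0.8 -1. ] op 46.6 err rot [ 0.17 -0.01 -0.06] dist 6.6
[-0.2, 0.0, 3.3, 0.1, -0.0, -0.0]
[-0.2, 0.0, 3.3, 0.1, -0.0, -0.0]
```

View pics/top8o.png

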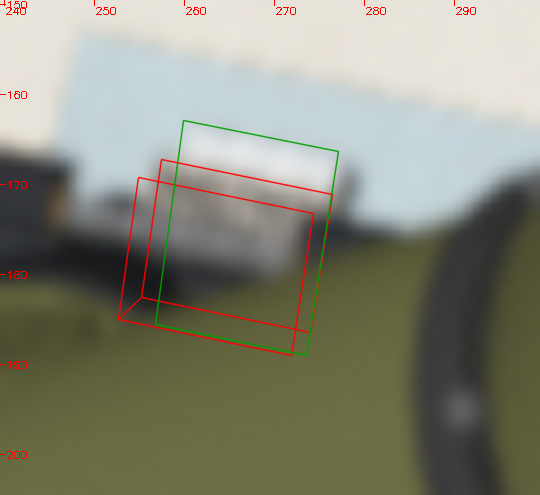

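View pics/side8o.png

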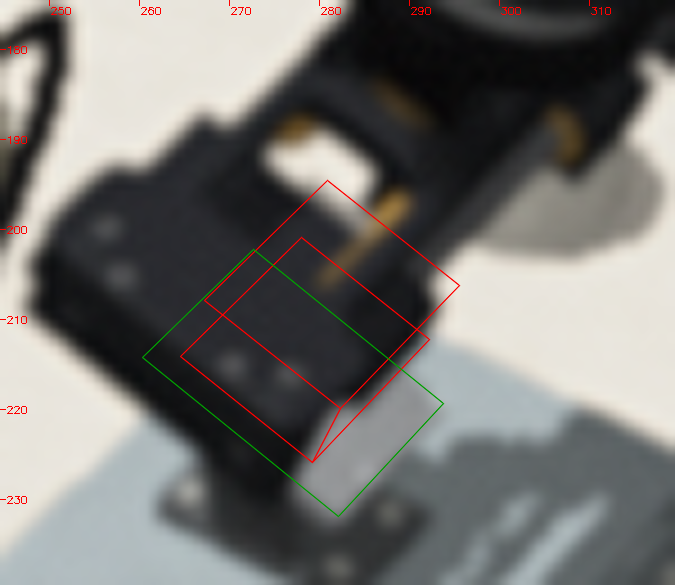

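```bash
for i in 1 2 3; do python3 -m creep '[0,0,2.5,0,0,0]'; done; python3 -c "
from plant import get_state;print(get_state()['moment'])"
```

```text
clock: 14.2
tool_pos: [0.5325, 0.1334, 0.1415]
eef_rot: [0.109, 0.976, -0.02, 0.19]
contact_force: [-0.8, 0.2, -1.0]
opening: 0.528
clock: 14.28
tool_pos: [0.5335, 0.1333, 0.139]
eef_rot: [0.109, 0.976, -0.02, 0.19]
contact_force: [0.0, 0.8, -1.5]
opening: 0.536
clock: 14.37
tool_pos: [0.5344, 0.1332, 0.1372]
eef_rot: [0.109, 0.975, -0.02, 0.19]
contact_force: [-14.4, -3.0, 31.6]
opening: 0.527
[-1.3438234   0.92618538 -0.63252205]
```

```bash
cat > st.py <<'E'
import numpy as np
from scipy.spatial.transform import Rotation as R
from plant import get_state
s=get_state();r=R.from_quat(s["eef_rot"]);m=r.as_matrix()
print("clock",round(s["clock"],2),"p",(s["tool_pos"]*1000).round(1),"Ftool",r.inv().apply(s["contact_force"]-[0,0,-1.0]).round(1),"Mtool",r.inv().apply(s["moment"]-[.165,.28,-.017]).round(2),"yaw",np.degrees(np.arctan2(m[1,0],m[0,0])).round(2),"tilt",np.degrees(np.arcsin(np.hypot(m[0,2],m[1,2]))).round(2),"roll",np.degrees(m[2,1]).round(2),"op",(s["opening"]*88.1).round(1))
E
python3 st.py; python3 -m creep '[0,0,0,0,0,0]' >/dev/null; python3 st.py; python3 -m creep '[0,0,1,0,0,0]'>/dev/null; python3 st.py
```

```text
Traceback (most recent call last):
  File "st.py", line 5, in <module>
    print("clock",round(s["clock"],2),"p",(s["tool_pos"]*1000).round(1),"Ftool",r.inv().apply(s["contact_force"]-[0,0,-1.0]).round(1),"Mtool",r.inv().apply(s["moment"]-[.165,.28,-.017]).round(2),"yaw",np.degrees(np.arctan2(m[1,0],m[0,0])).round(2),"tilt",np.degrees(np.arcsin(np.hypot(m[0,2],m[1,2]))).round(2),"roll",np.degrees(m[2,1]).round(2),"op",(s["opening"]*88.1).round(1))
                                                                                                                                                                                                                                                                                                                                                               ^^^^^^^^^^^^^^^^^^^^^^^^^
AttributeError: 'float' object has no attribute 'round'
Traceback (most recent call last):
  File "st.py", line 5, in <module>
    print("clock",round(s["clock"],2),"p",(s["tool_pos"]*1000).round(1),"Ftool",r.inv().apply(s["contact_force"]-[0,0,-1.0]).round(1),"Mtool",r.
[... 854 characters left out ...]
[0,0,-1.0]).round(1),"Mtool",r.inv().apply(s["moment"]-[.165,.28,-.017]).round(2),"yaw",np.degrees(np.arctan2(m[1,0],m[0,0])).round(2),"tilt",np.degrees(np.arcsin(np.hypot(m[0,2],m[1,2]))).round(2),"roll",np.degrees(m[2,1]).round(2),"op",(s["opening"]*88.1).round(1))
                                                                                                                                                                                                                                                                                                                                                               ^^^^^^^^^^^^^^^^^^^^^^^^^
AttributeError: 'float' object has no attribute 'round'
```

```bash
sed -i 's/(s\["opening"\]\*88.1).round(1)/round(s["opening"]*88.1,1)/' st.py; python3 st.py;  python3 -m creep '[0,0,1,0,0,0]'>/dev/null; python3 st.py
```

```text
clock 14.53 p [534.4 133.4 137.3] Ftool [ -0.   -3.1 -15. ] Mtool [0.97 0.1  0.03] yaw 167.27 tilt 22.13 roll 0.16 op 46.4
clock 14.62 p [534.4 133.4 137.3] Ftool [  1.2  -4.  -14.7] Mtool [0.95 0.25 0.04] yaw 167.32 tilt 22.19 roll 0.13 op 46.6
```

```bash
for r in '[0,0,2,0,0,0]' '[0,0,2,0,1.5,0]' '[0,0,2,0,1.5,0]' '[0,0,2,0,-1.5,0]' '[0,0,2,0,-1.5,0]' '[0,0,2,0,-1.5,0]'; do echo "$r" >/dev/null; done; python3 -m creep '[0,0,2,0,0,0]'>/dev/null; python3 st.py; python3 -m creep '[0,0,2,0,1.5,0]'>/dev/null; python3 st.py; python3 -m creep '[0,0,2,0,1.5,0]'>/dev/null; python3 st.py; python3 -m creep '[0,0,2,0,1.5,0]'>/dev/null; python3 st.py
```

```text
clock 14.7 p [534.5 133.4 137.2] Ftool [  1.   -6.7 -29.1] Mtool [1.68 0.38 0.05] yaw 167.39 tilt 22.29 roll 0.1 op 46.5
clock 14.78 p [534.3 133.5 137.2] Ftool [  1.   -4.5 -20.4] Mtool [1.34 0.09 0.1 ] yaw 167.59 tilt 20.92 roll 0.01 op 46.7
clock 14.87 p [534.2 133.5 137.1] Ftool [  1.3  -5.6 -18.6] Mtool [ 1.27 -0.13  0.15] yaw 167.72 tilt 19.48 roll -0.05 op 46.7
clock 14.95 p [534.2 133.5 137. ] Ftool [  0.9  -4.2 -20. ] Mtool [ 1.33 -0.04  0.21] yaw 167.83 tilt 18.04 roll -0.1 op 46.9
```

```bash
cat >> st.py <<'E'
F=r.inv().apply(s["contact_force"]-[0,0,-1.0]);M=r.inv().apply(s["moment"]-[.165,.28,-.017]);L=.26
print("   CoP x mm",((M[1]-L*F[0])/-F[2]*1000).round(1),"y",(-(M[0]+L*F[1])/-F[2]*1000).round(1), "q3",s["q"][2].round(2))
E
python3 -m creep '[0,0,2,0,-1.5,0]'>/dev/null; python3 st.py; python3 -m creep '[0,0,2,0,-1.5,0]'>/dev/null; python3 st.py; python3 -m creep '[0,0,2,0,-1.5,0]'>/dev/null; python3 st.py;python3 -m creep '[0,0,2,0,-1.5,0]'>/dev/null; python3 st.py;python3 -m creep '[0,0,2,0,-1.5,0]'>/dev/null; python3 st.py
```

```text
clock 15.03 p [534.6 133.4 137.2] Ftool [  0.7  -5.1 -19.4] Mtool [1.18 0.36 0.03] yaw 167.72 tilt 19.55 roll -0.05 op 46.5
   CoP x mm 9.1 y 7.4 q3 -1.18
clock 15.12 p [534.7 133.5 137.2] Ftool [  0.8  -4.4 -21.1] Mtool [ 1.3   0.55 -0.01] yaw 167.7 tilt 21.19 roll -0.03 op 46.4
   CoP x mm 16.3 y -7.1 q3 -1.17
clock 15.2 p [534.7 133.5 137.3] Ftool [  1.   -4.9 -20.7] Mtool [ 1.37  0.5  -0.01] yaw 167.73 tilt 22.84 roll -0.01 op 46.1
   CoP x mm 11.9 y -5.2 q3 -1.16
clock 15.28 p [534.7 133.5 137.3] Ftool [  0.1  -4.8 -22.3] Mtool [1.37 0.44 0.02] yaw 167.8 tilt 24.51 roll -0.02 op 46.7
   CoP x mm 18.6 y -5.5 q3 -1.16
clock 15.37 p [534.6 133.5 137.5] Ftool [ -0.1  -5.3 -23.5] Mtool [1.5  0.51 0.01] yaw 167.88 tilt 26.19 roll -0.02 op 46.7
   CoP x mm 22.7 y -5.1 q3 -1.15
```

```bash
python3 -m creep '[0,0,2,0,-0.2,0.2]' - 25 >/dev/null; python3 st.py; python3 -m creep '[0,0,2.5,0,1.2,0.2]' >/dev/null; python3 st.py;  python3 -m creep '[0,0,2.5,0,1.2,0.2]' >/dev/null; python3 st.py; python3 -m creep '[0,0,3,0,1,0]' >/dev/null; python3 st.py;python3 - <<'E'
from plant import *
import cv2
for k in("side","top"): cv2.imwrite(f"pics/{k}9.png",snapshot(k)["color"][...,::-1])
E
python3 ov.py 9
```

```text
clock 15.45 p [534.6 133.7 137.1] Ftool [  0.1  -3.5 -15. ] Mtool [ 0.99  0.13 -0.06] yaw 167.85 tilt 26.57 roll 0.03 op 46.2
   CoP x mm 6.5 y -4.8 q3 -1.15
clock 15.53 p [534.6 133.8 136.8] Ftool [ -0.9  -7.1 -30.7] Mtool [ 1.81 -0.09 -0.12] yaw 167.92 tilt 25.54 roll 0.01 op 46.8
   CoP x mm 4.7 y 1.4 q3 -1.15
clock 15.62 p [534.6 133.8 136.7] Ftool [  0.3  -6.5 -28. ] Mtool [ 1.71 -0.03 -0.13] yaw 167.93 tilt 24.47 roll -0.0 op 46.5
   CoP x mm -3.8 y -0.5 q3 -1.16
clock 15.7 p [534.6 133.8 136.6] Ftool [  1.1  -7.4 -34.2] Mtool [1.94 0.16 0.01] yaw 168.13 tilt 23.6 roll -0.08 op 46.5
   CoP x mm -3.9 y -0.3 q3 -1.16
```

View pics/top9o.png

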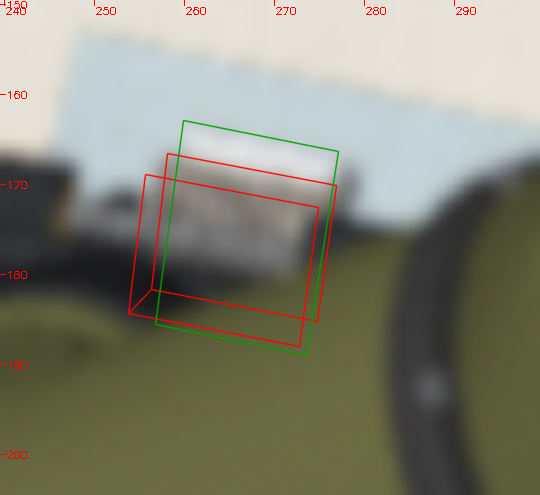

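View pics/side9o.png

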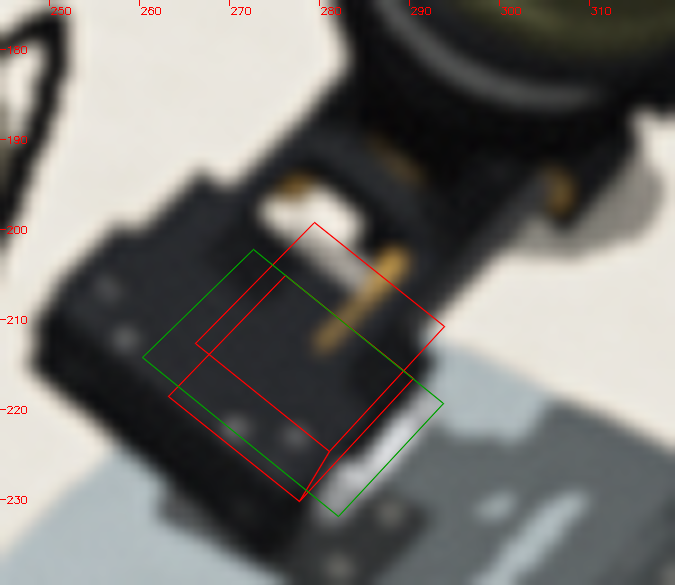

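```bash
python3 -m creep '[0,-1,2.5,0,0.5,0.4]' >/dev/null; python3 st.py; python3 -m creep '[0,-1.5,2.5,0,0.2,0.4]' >/dev/null; python3 st.py;  python3 -m creep '[0,-1.5,2.5,0,0,0.2]' - 40 >/dev/null; python3 st.py; python3 -m creep '[0,-1,2.5,0,0,0.1]' >/dev/null; python3 st.py
```

```text
clock 15.88 p [534.5 133.7 136.8] Ftool [  0.9  -1.6 -20.2] Mtool [ 0.71  0.24 -0.15] yaw 167.81 tilt 23.22 roll 0.17 op 46.8
   CoP x mm 0.6 y -14.2 q3 -1.16
clock 15.97 p [534.6 133.7 136.9] Ftool [  1.   -1.1 -20.1] Mtool [ 0.62  0.18 -0.18] yaw 167.52 tilt 23.13 roll 0.45 op 46.7
   CoP x mm -4.3 y -17.0 q3 -1.16
clock 16.05 p [534.6 133.8 136.9] Ftool [  0.6  -1.9 -23.3] Mtool [ 0.96  0.21 -0.16] yaw 167.45 tilt 23.25 roll 0.67 op 46.4
   CoP x mm 2.8 y -19.4 q3 -1.16
clock 16.13 p [534.6 133.8 137. ] Ftool [  1.   -3.7 -24.3] Mtool [ 1.42  0.22 -0.15] yaw 167.49 tilt 23.38 roll 0.77 op 46.5
   CoP x mm -1.9 y -18.8 q3 -1.16
```

```bash
python3 -m creep '[0,-0.3,2.5,0.5,-0.1,0.1]' >/dev/null; python3 st.py; python3 -m creep '[0,-0.3,2.5,0.5,-0.1,0.1]' >/dev/null; python3 st.py;  python3 -m creep '[0,0,2.5,0.3,0,0.1]' >/dev/null; python3 st.py; python3 -m creep '[0,0,2.5,0.1,0,0.1]' >/dev/null; python3 st.py
```

```text
clock 16.22 p [534.7 133.8 136.9] Ftool [  0.2  -5.1 -22.9] Mtool [ 1.5  0.2 -0.1] yaw 167.52 tilt 23.6 roll 0.37 op 46.5
   CoP x mm 6.3 y -7.8 q3 -1.16
clock 16.3 p [534.7 133.8 136.8] Ftool [ -0.5  -6.8 -26. ] Mtool [ 1.27  0.35 -0.12] yaw 167.56 tilt 23.83 roll -0.07 op 46.5
   CoP x mm 18.8 y 18.9 q3 -1.16
clock 16.38 p [534.7 133.9 136.8] Ftool [  0.4  -8.4 -26.9] Mtool [ 1.39  0.22 -0.08] yaw 167.61 tilt 23.98 roll -0.36 op 46.7
   CoP x mm 4.4 y 29.6 q3 -1.15
clock 16.47 p [534.7 133.9 136.8] Ftool [ -0.2  -6.4 -26.4] Mtool [ 1.25  0.27 -0.01] yaw 167.67 tilt 24.13 roll -0.47 op 46.7
   CoP x mm 12.0 y 15.1 q3 -1.15
```

```bash
python3 -m creep '[0,0,2.5,-0.5,0.5,0.1]' >/dev/null; python3 st.py; python3 -m creep '[0,0,2.5,-0.3,0.5,0.1]' >/dev/null; python3 st.py;  python3 -m creep '[0,0,3,0,0.2,0.1]' >/dev/null; python3 st.py; python3 - <<'E'
from plant import *
import cv2
for k in("side","top"): cv2.imwrite(f"pics/{k}10.png",snapshot(k)["color"][...,::-1])
E
python3 st.py; python3 ov.py 10
```

```text
clock 16.55 p [534.7 133.8 136.8] Ftool [  0.5  -6.  -26.8] Mtool [1.63 0.21 0.01] yaw 167.74 tilt 23.79 roll -0.07 op 46.4
   CoP x mm 3.3 y -2.4 q3 -1.16
clock 16.63 p [534.6 133.8 136.8] Ftool [  1.1  -5.6 -26.7] Mtool [1.74 0.18 0.08] yaw 167.79 tilt 23.42 roll 0.19 op 46.6
   CoP x mm -4.5 y -10.6 q3 -1.16
clock 16.72 p [534.6 133.8 136.7] Ftool [  1.4  -5.  -33.8] Mtool [2.03 0.15 0.08] yaw 167.83 tilt 23.36 roll 0.21 op 46.7
   CoP x mm -6.2 y -21.2 q3 -1.16
clock 16.82 p [534.7 133.8 136.8] Ftool [  0.9  -6.  -30.1] Mtool [1.89 0.2  0.08] yaw 167.82 tilt 23.38 roll 0.2 op 46.8
   CoP x mm -1.2 y -10.9 q3 -1.16
```

View pics/top10o.png

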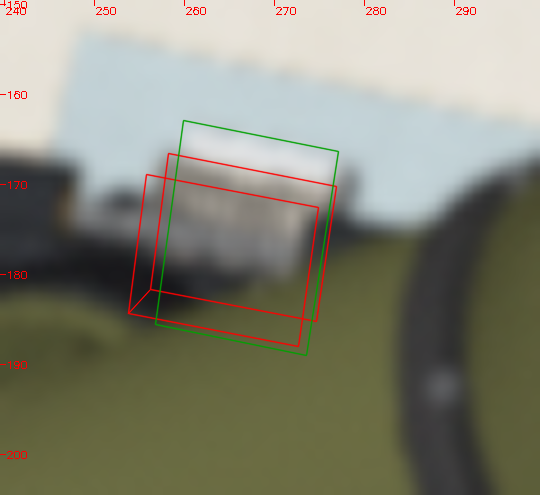

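View pics/side10.png

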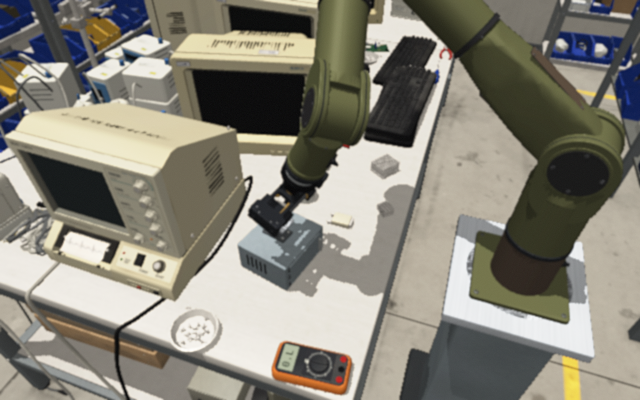

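```bash
python3 - <<'E'
from h import *
crop("pics/top10.png","pics/t10z.png",244,155,294,195,14,5)
crop("pics/side10.png","pics/s10z.png",250,190,305,240,12,5)
crop("pics/top10.png","pics/t10f.png",180,130,420,270,3,20)
E
```

```text
(no output)
```

View pics/t10z.png

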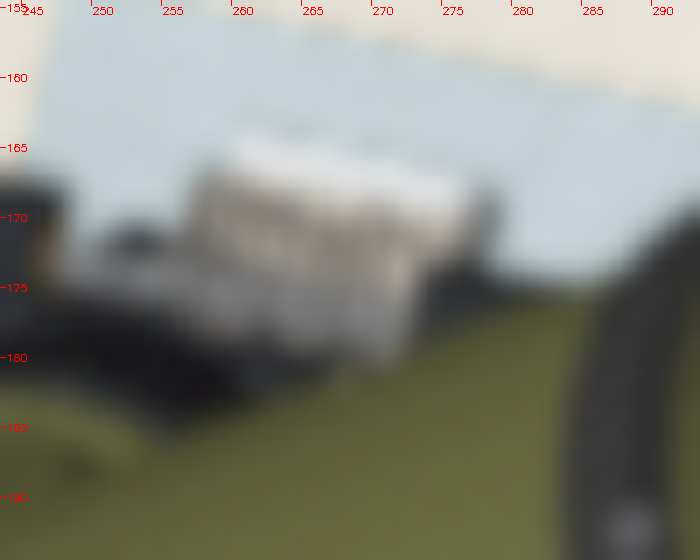

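View pics/s10z.png

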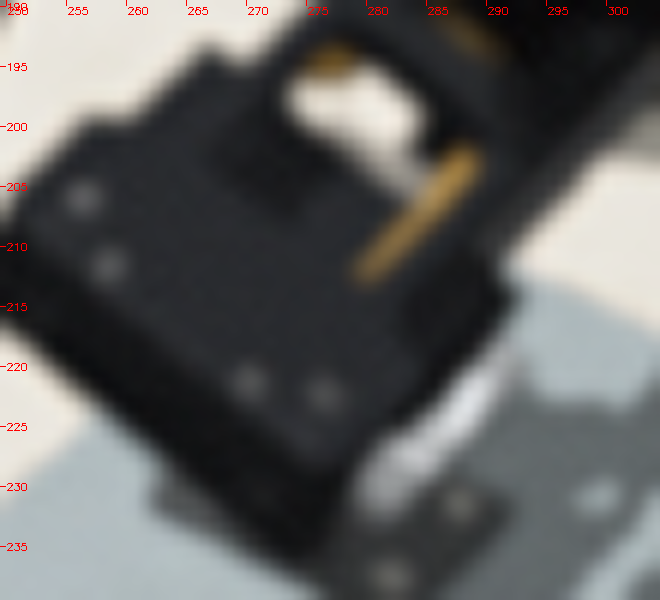

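View pics/t10f.png

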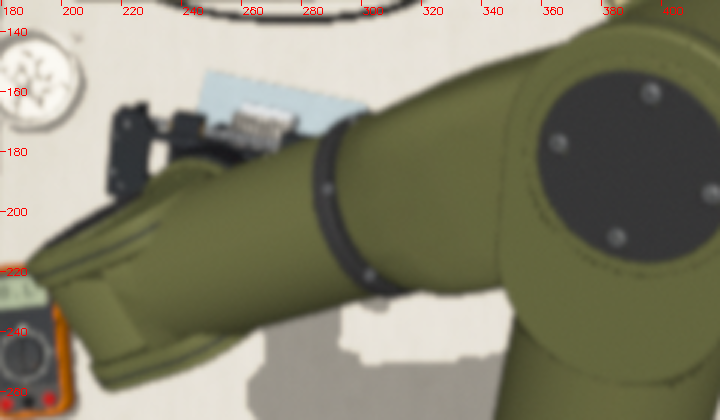

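```bash
python3 - <<'E'
from plant import *
import cv2
from h import crop
cv2.imwrite("pics/side11.png",snapshot("side")["color"][...,::-1]);crop("pics/side11.png","pics/s11.png",230,170,360,295,5,10)
E
python3 st.py
```

```text
clock 16.87 p [534.7 133.8 136.8] Ftool [  1.2  -6.1 -30.6] Mtool [1.88 0.17 0.08] yaw 167.82 tilt 23.38 roll 0.19 op 46.4
   CoP x mm -4.4 y -9.4 q3 -1.16
```

View pics/s11.png

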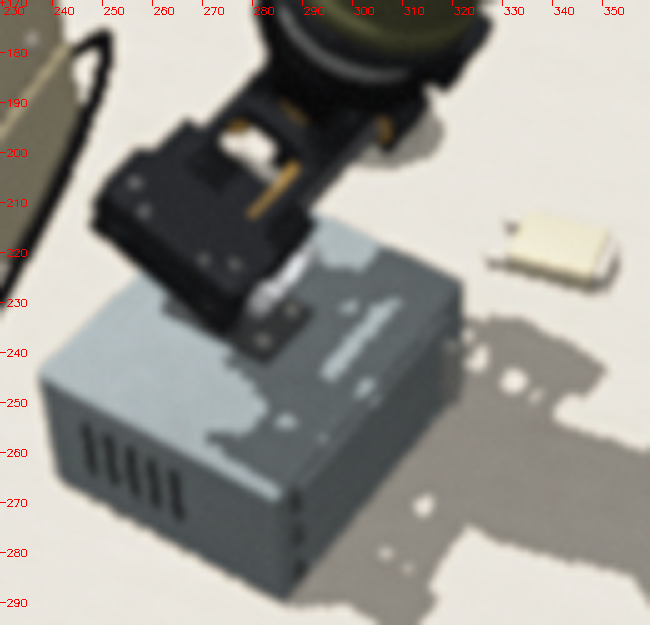

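The door is still flush: the front edge runs (287,268) to (322,228) with no gap. The sink is held on the plate with a steady press of about 30 N, and the adapter at (342,220) has not moved. I'm handing in.

```bash
python3 -c "
from plant import finish_job;print(finish_job())"; python3 st.py
```

```text
the job is handed in; nothing more can be done
None
the job is handed in; nothing more can be done
```

The job is handed in at about 16.9 s of the 48 s allowed. No verdict is reported, so what follows rests on my own last checks.

**What I did**
- **Door:** I pushed it with shut fingers, past the catch resistance, to a hard stop at about 22 N. It looked flush with the tester front right after the push and again just before hand-in.
- **Sink:** I gripped the middle-sized sink across its outer fins at about 40 N. I had to turn the tool half round on the first reach, because a wrist joint was running close to its limit.
- **Placing:** I pressed the sink onto the plate and handed in while still holding it there.

**Last readings before hand-in**
- **Press and pose:** the press was steady at about 30 N, with tilt 23.4°, roll 0.2° and yaw within about 1° of the plate.
- **Grip:** the opening read 46.5 mm, against the sink's stated 48 mm.
- **Flushness:** the force readings put the centre of pressure about 4 mm from centre along the slope. Across the plate it varied from 2 to 21 mm.

**Not settled**
- **Plate slope:** the pictures only gave 20 to 26° (one fit ran to 33°). I relied on the press to seat the sink flush, since it turned in the pads as I tilted the tool.
- **Centring:** the pictures put the sink about 1–3 mm off the middle, slightly to the left (+y). I left it there.
- **Things to leave alone:** the adapter had not moved in the last picture. The arm hid the label roll at the end and I did not recheck the mouse; nothing was felt touching either.

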